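# Put the clamping kit back in its tray

## Robot

A 6-joint arm with a two-finger parallel gripper is mounted at the origin on the work surface. World frame = base frame: x ahead of the robot, y to its left, z up, the work surface at z = 0. Lengths are in mm, angles in rad, forces in N, time in s.
With the tool pointing down it reaches from about 275 to 1000 mm from the base axis. Payload 8.4 kg.
Tool frame: the origin (TCP) lies at the very end of the fingers, on their centre line; the grasp point (between the pads) lies 19 mm behind it; z points along the fingers, y is the direction in which the jaws open and shut (so a half turn about z gives the same grasp; the last joint's range is limited). The gripper opens to 85 mm and grips with 20 to 120 N. Pads are 22 mm wide; open, the fingers measure 114 mm over their backs; the gripper's body (76 mm by 85 mm) begins 54 mm behind the grasp point. The pads swing forward as they close: fully open they stand 13 mm farther back than shut.
Start: joints at [-1.241, 0.353, 1.633, -0, 1.155, -0.002], TCP at [203.589, -590.914, 231.281] pointing down, gripper open.
Joint ranges: [-2.63, 2.63], [-0.92, 2.1], [0.06, 2.66], [-1.3, 4.44], [0, 2.69], [-3.02, 3.02]. Speed limits (rad/s): [2.22, 2.22, 2.79, 3.14, 3.14, 3.14].

## Interface

Orientations are given as [roll, pitch, yaw] about the fixed x, y, z axes, in that order (R = Rz(yaw) Ry(pitch) Rx(roll)).
In Python, from rig import r gives the robot as it stands.
- The arm moves only by the tool jog_arm, never from a script. Its argument "increments" is text: rows parted by semicolons, each of 7 numbers parted by spaces: the shift along the tool's x, y, z in cm, then the turn, a rotation vector about the tool's x, y, z in rad, then the opening, from -1 (shut) to 1 (fully open). A call has exactly 8 rows; each row shifts and turns the commanded pose from where the row before left it, along the tool's axes as they then stand; what a row does not reach is not made up. A row lasts 1/10 s, in which the tool goes at most 50 mm and 8.59 degrees, less where a joint would pass 70% of its speed; a pose out of reach is approached as far as the arm can. A call with a gripper value outside its range is refused whole. The fingers move at their own pace and stop on an object; "squeeze" is the grip in N (left out, the last holds). Time passes only in rows, so rows that do not move let the fingers close, or fill a call up. It gives the time, the measured TCP pose, the force and the opening at its end, in the units of the state.
- r.sense(): the state, without advancing time (a new reading comes with each control period).
- r.grab_frame(name): name is "scene" or "top"; returns the picture (384x512x3 uint8, red, green, blue); there is no depth.
- r.camera_info(name): a dict with "K" (3x3 intrinsics, pixels), "rvec" (rotation vector, rad) and "tvec" (3), from world to camera coordinates, as OpenCV has them. Camera axes: x right, y down, z forward; pixel columns grow to the right and rows downward; lengths in mm; the calibration is good to about 2 mm. A picture is of the moment at which its call begins. camera_info takes no time and is no camera call.
- r.sign_off(): hands the job in, once; it reports no verdict.
The state is a dict: "clock": time; "qpos": joint angles; "qvel": joint speeds; "joint_efforts": joint torques, N m; "eef_pos": TCP position; "tcp_rot": TCP orientation; "contact_force": force on the tool from outside, world axes, zero at the start; "wrist_torque": the same for the moment, N m; "opening": opening from 0.0 (shut) to 1.0 (fully open).
Only numpy, scipy, OpenCV 4.12 (cv2) and the standard library are available. Lean on these libraries where they do the work, as an engineer would, in place of code of your own. Each camera call takes 0.05 s, during which the arm holds its last target.

## Task

The tilted measurement is finished, so put the clamping kit back in its tray, every part standing upright as it does now: one V-block in each pocket of the paired nest, the small step block in the nest with the single short pocket, and the thin packing plate flat in the long nest. The packing plate is still under the front edge of the steel angle plate: draw it straight out along the bench, so that the angle plate settles flat where it stands, neither tipped up nor shoved along. The plain block without a V and the larger step block belong to another kit: leave them where they are.

Things in the scene. Friction and masses are not known exactly. Their poses are not given: they have to be found in the camera images.
- v_block_1: One of two identical steel V-blocks, 50 (x, along the V groove) by 44 (y) by 36 mm high, with a 90 degree V 28 mm wide and 14 mm deep in the top; the four sides are upright (the two 44 mm wide end faces show the V). 0.54 kg. Origin: centre of the underside, z up. Stands loose on the bench.
- v_block_2: The other V-block, identical to v_block_1; either may go in either pocket.
- step_block: Small steel step block, a staircase of 5 steps: 60 (x) by 32 (y) by 45 mm high, each step 12 mm long and 9 mm high, rising towards +x (9 mm high at the -x end, 45 mm at the +x end). About 0.4 kg, centre of mass 8 mm to +x of the middle. Upright sides 32 mm apart. Origin: centre of the underside, z up. Loose on the bench.
- packing_plate: Thin steel packing plate, 120 (x) by 30 (y) by 6 mm thick, 0.17 kg, flat on the bench. Origin: centre of the underside, x along its length, z up. Its +x end reaches 20 mm under the front edge of the angle plate, which rests on it; the other 100 mm lie open, towards the robot. It comes out towards its own -x with a few newtons; lift it only once clear of the angle plate.
- angle_plate: Heavy steel angle plate, about 1.75 kg, loose: foot 120 (x) by 90 (y) by 12 mm, upright wall (top 75 mm above the underside) along its +x edge, away from the robot. Origin: centre of the underside, z up from the foot. Its front (-x) edge is propped on the packing plate, so it leans back by 0.06 rad; without it, it settles flat on the bench. Not to be handled.
- plain_block: Look-alike that stays: plain steel block of the V-blocks' size, 50 by 44 by 36 mm, with a flat top and no V. Origin: centre of the underside. Loose on the bench.
- large_step_block: Look-alike that stays: larger steel step block, 84 (x) by 40 (y) by 63 mm high, 7 steps rising towards +x. Origin: centre of the underside. Loose on the bench.
- nest_pair: Nest with two equal pockets for the V-blocks, each 64 (x) by 56 (y) mm, their centres at x = -36 and +36 mm, y = 0. White with grey pocket floor, 150 (x) by 66 (y) mm, fixed, one of three side by side in a low grey tray (68 mm apart, any order; tray wall 20 mm high). Origin: centre of underside, 4 mm above bench; x along it, z up. Pocket floor 6 mm, rim 14 mm above origin.
- nest_step: Nest with one short pocket for the small step block, 74 (x) by 46 (y) mm, in the middle; the step block lies along it, either way round. White with grey pocket floor, 150 (x) by 66 (y) mm, fixed, one of three side by side in a low grey tray (68 mm apart, any order; tray wall 20 mm high). Origin: centre of underside, 4 mm above bench; x along it, z up. Pocket floor 6 mm, rim 14 mm above origin.
- nest_plate: Nest with one long pocket, 134 (x) by 44 (y) mm, for the packing plate, either way round; its long walls are cut away over the middle 64 mm, for fingers. White with grey pocket floor, 150 (x) by 66 (y) mm, fixed, one of three side by side in a low grey tray (68 mm apart, any order; tray wall 20 mm high). Origin: centre of underside, 4 mm above bench; x along it, z up. Pocket floor 6 mm, rim 14 mm above origin.
Mind the look-alikes: they are no part of the job. Leave any yellow look-alike of the v_block_1 alone. Leave any yellow look-alike of the packing_plate alone.

How it is judged (in metres and radians):
At the end, for the whole second after the job is handed in: V-blocks one per pocket, step block and packing plate in their nests: each within 12 mm of its pocket centre, on the pocket floor, upright (plate along its nest, 0.25 rad). Angle plate flat (0.015 rad), it and both look-alikes within 15 mm of their starts and upright. All released, at rest (z of v_block_1 in the frame of nest_pair between 0.003 and 0.0095 m and angle between each of v_block_1, v_block_2, step_block, packing_plate, plain_block, large_step_block's own z axis and vertical below 0.1 rad and z of v_block_2 in the frame of nest_pair between 0.003 and 0.0095 m and z of step_block in the frame of nest_step between 0.003 and 0.0095 m and z of packing_plate in the frame of nest_plate between 0.003 and 0.0095 m and horizontal distance between step_block and nest_step below 0.012 m and horizontal distance between packing_plate and nest_plate below 0.012 m and angle between the x axis of packing_plate and the x axis of nest_plate, either way round below 0.25 rad and ((x of v_block_1 in the frame of nest_pair between 0.024 and 0.048 m and y of v_block_1 in the frame of nest_pair between -0.012 and 0.012 m and x of v_block_2 in the frame of nest_pair between -0.048 and -0.024 m and y of v_block_2 in the frame of nest_pair between -0.012 and 0.012 m) or (x of v_block_1 in the frame of nest_pair between -0.048 and -0.024 m and y of v_block_1 in the frame of nest_pair between -0.012 and 0.012 m and x of v_block_2 in the frame of nest_pair between 0.024 and 0.048 m and y of v_block_2 in the frame of nest_pair between -0.012 and 0.012 m)) and angle between angle_plate's own z axis and vertical below 0.015 rad and distance of each of angle_plate, plain_block, large_step_block from where it was at the start of the episode below 0.015 m and linear speed of each of v_block_1, v_block_2, step_block, packing_plate, plain_block, large_step_block, angle_plate below 0.02 m/s); the robot touches nothing.
It fails at once if the angle plate is tipped by more than 0.15 rad or shoved by more than 20 mm (angle between angle_plate's own z axis and vertical above 0.15 rad or distance of angle_plate from where it was at the start of the episode above 0.02 m).
It fails at once if a look-alike is moved by more than 20 mm (distance of any of plain_block, large_step_block from where it was at the start of the episode above 0.02 m).
It also fails if it takes over 120 s, if anything falls off the work surface, if the arm or the gripper's body presses on something with over 40 N, if the wrist force passes 120 N, or if a joint passes its speed limit or range.

## Working session

There is one attempt and no reset: what is moved stays moved. The work goes in short steps, Python scripts to look and compute and a tool call to move; the robot and the scene stay as the last step left them, time stands still between calls to the robot, and variables do not carry over. Pictures are saved under pics/ and viewed, and the job is handed in when it is done.

Besides the shell and the picture viewer there is one more tool, called after ">>>" as name(argument=value, ...) on one line, values as JSON. jog_arm: Moves the arm, as the interface text tells. Its arguments: {"type":"object","properties":{"increments":{"type":"string"},"squeeze":{"type":"number"}},"required":["increments"]}

```bash
ls; mkdir -p pics
python3 - <<'E'
from rig import r
import cv2
print(r.sense())
for n in("scene","top"):
    i=r.grab_frame(n); cv2.imwrite(f"pics/{n}0.png",i[:,:,::-1]); print(n,r.camera_info(n))
E
```

```text
pics
{'clock': 0.0, 'qpos': array([-1.24142187e+00,  3.53630939e-01,  1.63410278e+00, -7.87388522e-06,
        1.15520885e+00, -2.40263069e-03]), 'qvel': array([-1.31955285e-03,  5.21852950e-06, -8.34519963e-04,  1.30136993e-03,
        3.05550738e-04, -7.35169363e-04]), 'joint_efforts': array([ 2.33097191e-03, -6.05244756e+01, -3.42066979e+01,  1.04087678e-04,
        9.26919834e-03, -9.97257018e-06]), 'eef_pos': array([ 203.42483168, -590.48222228,  230.58584858]), 'tcp_rot': array([-3.14024273e+00,  3.95599506e-06,  3.31780277e-01]), 'contact_force': array([0.36083337, 0.19766593, 1.05660588]), 'wrist_torque': array([-0.00808369, -0.02004405, -0.02878937]), 'opening': 0.9997570311818861}
scene {'K': array([[421.00099402,   0.        , 251.79468673],
       [  0.        , 421.00099402, 185.23221985],
       [  0.        ,   0.        ,   1.        ]]), 'rvec': array([ 2.02439721,  0.95767534, -0.4588731 ]), 'tvec': array([-369.80199129, -197.61801582, 1265.75200045])}
top {'K': array([[403.46369188,   0.        , 254.10212055],
       [  0.        , 403.46369188, 188.20384702],
       [  0.        ,   0.        ,   1.        ]]), 'rvec': array([ 2.14580686, -2.12535568,  0.21429789]), 'tvec': array([  4.65132546, 562.29930584, 921.64104978])}
```

View pics/scene0.png

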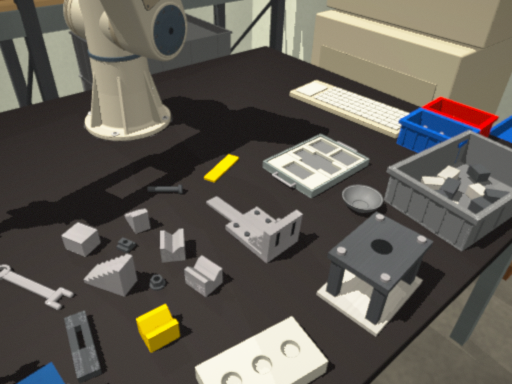

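View pics/top0.png

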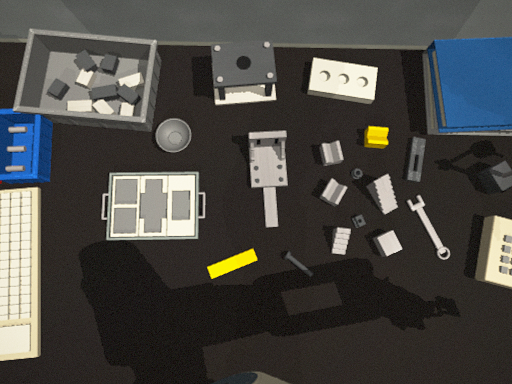

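```bash
cat > h.py <<'E'
import numpy as np,cv2
from rig import r
def cam(n):
    c=r.camera_info(n);R,_=cv2.Rodrigues(np.array(c["rvec"],float));return c["K"],R,np.array(c["tvec"],float).ravel()
def ray(n,px,z):
    K,R,t=cam(n);px=np.atleast_2d(np.array(px,float))
    d=(np.linalg.inv(K)@np.c_[px,np.ones(len(px))].T).T@R
    C=-R.T@t
    return C+d*((z-C[2])/d[:,2])[:,None]
def proj(n,P):
    K,R,t=cam(n);p=(np.atleast_2d(P)@R.T+t)@K.T;return p[:,:2]/p[:,2:]
def crop(n,img,x0,y0,w,h,s,name):
    c=cv2.resize(img[y0:y0+h,x0:x0+w,::-1],None,fx=s,fy=s,interpolation=cv2.INTER_CUBIC);cv2.imwrite("pics/"+name,c)
E
python3 - <<'E'
from h import *
t=cv2.imread("pics/top0.png")[:,:,::-1];s=cv2.imread("pics/scene0.png")[:,:,::-1]
crop("top",t,300,120,140,140,5.5 if 0 else 5,"t_blocks.png".replace(".png","0.png")) if 0 else crop("top",t,305,125,110,140,4.2,"tb.png")
crop("top",t,95,160,120,90,6,"tt.png");crop("top",t,230,120,80,120,5,"ta.png")
crop("s",s,50,180,190,130,4,"sb.png")
print(cam("top")[1].T@-cam("top")[2],cam("scene")[1].T@-cam("scene")[2])
E
```

```text
[ 387.47156653   28.09272078 1007.32365851] [1101.97571203 -458.94610508  594.09807465]
```

View pics/tb.png

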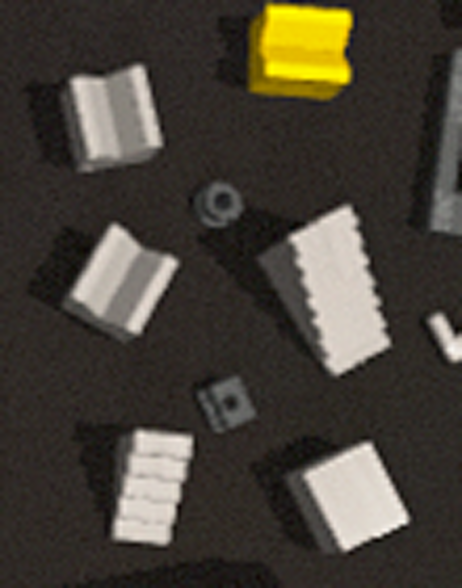

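View pics/tt.png

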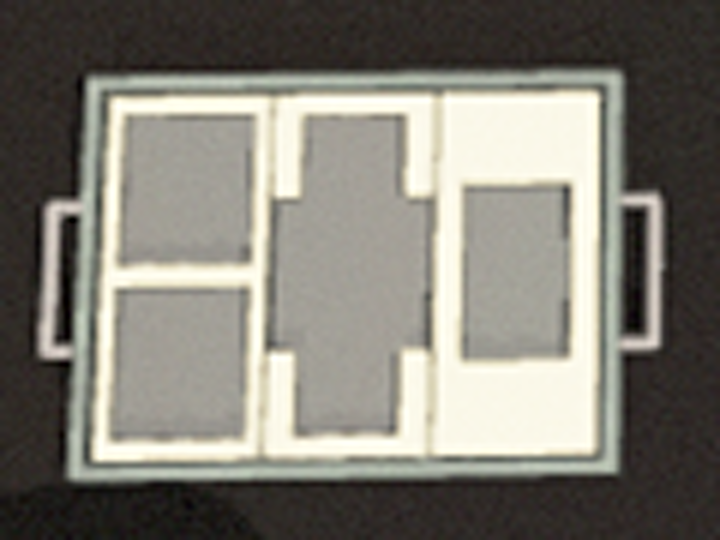

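View pics/ta.png

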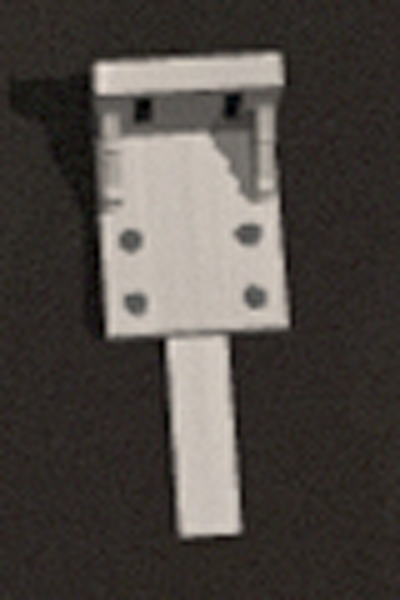

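View pics/sb.png

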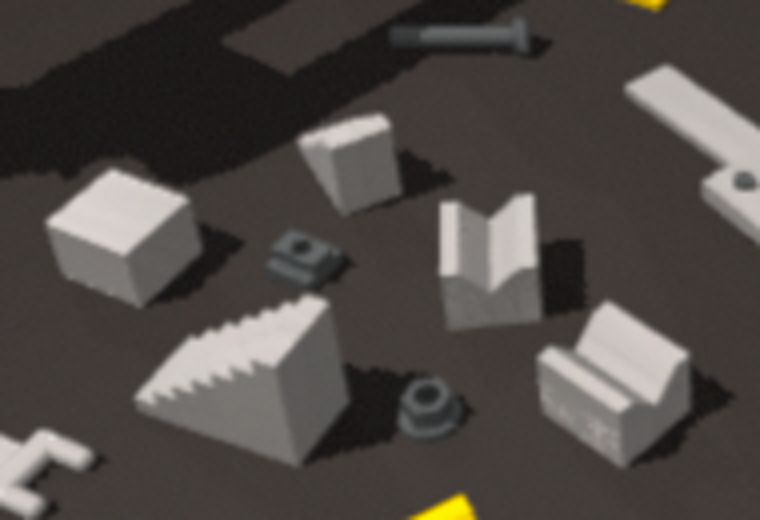

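Run:
```python
from h import *
t=cv2.imread("pics/top0.png")
def c(x0,y0,w,h,s=9):
    i=cv2.resize(t[y0:y0+h,x0:x0+w],None,fx=s,fy=s,interpolation=cv2.INTER_CUBIC)
    for k in range(0,w,5):cv2.line(i,(int((k+.5)*s),0),(int((k+.5)*s),8 if k%10 else 18),(0,255,255),1);k%10==0 and cv2.putText(i,str(x0+k),(int((k+.5)*s)-10,30),0,.4,(0,255,255))
    for k in range(0,h,5):cv2.line(i,(0,int((k+.5)*s)),(8 if k%10 else 18,int((k+.5)*s)),(0,255,255),1);k%10==0 and cv2.putText(i,str(y0+k),(20,int((k+.5)*s)+4),0,.4,(0,255,255))
    return i
a=c(310,133,40,33);b=c(315,173,40,33);d=c(325,222,40,33);e=c(250,185,40,50,6)
e=cv2.copyMakeBorder(e,0,0,0,360-240,0)[:297] if 0 else c(250,205,40,33)
cv2.imwrite("pics/m1.png",np.vstack([np.hstack([a,b]),np.hstack([d,e])]))
```

```text
(no output)
```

View pics/m1.png

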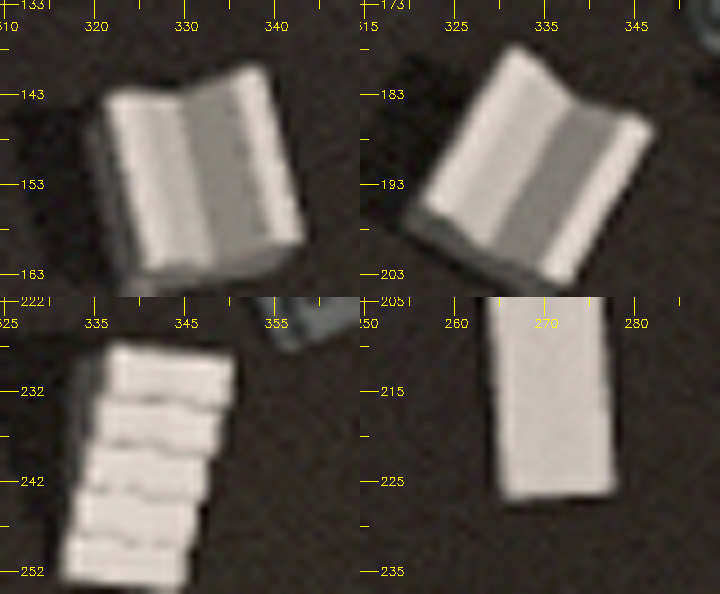

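Run:
```python
from h import *
np.set_printoptions(precision=1,suppress=True)
def P(pts,x0,y0,s,z): 
    p=np.array(pts,float)/s-.5+[x0,y0]; return ray("top",p,z)
def rect(n,W):
    c=W.mean(0);e=[np.linalg.norm(W[i]-W[(i+1)%4]) for i in range(4)]
    a=[np.degrees(np.arctan2(*(W[(i+1)%4]-W[i])[[1,0]])) for i in range(4)]
    print(n,c,"edges",np.round(e,1),"ang",np.round(a,1));return c
A=rect("A",P([(105,93),(262,67),(302,240),(150,268)],310,133,9,36))
B=rect("B",P([(154,46),(292,128),(203,285),(64,203)],315,173,9,36))
S=P([(110,49),(233,60),(185,292),(62,283)],325,222,9,45); L=P([(110,49),(233,60),(185,292),(62,283)],325,222,9,9)
rect("step",np.array([S[0],S[1],L[2],L[3]]))
W=P([(128,0),(243,0),(256,195),(145,201)],250,205,9,6);rect("plate",W);print(W)
rect("tray",P([(88,75),(622,72),(617,474),(68,478)],95,160,6,20))
rect("stepP",P([(463,185),(571,184),(571,358),(462,357)],95,160,6,18))
rect("pairU",P([(121,112),(257,115),(252,266),(118,264)],95,160,6,18))
rect("pairL",P([(117,286),(251,287),(247,440),(110,438)],95,160,6,18))
rect("plateP",P([(303,114),(406,114),(395,434),(295,434)],95,160,6,18))
# angle plate front edge corners (z ~ 6+12)
print(P([(107,335),(290,327)],230,120,5,18))
print(P([(107,335),(290,327)],230,120,5,12))
```

```text
A [ 661.7 -184.9   36. ] edges [44.9 50.6 43.3 51.3] ang [ -79.5 -169.   101.3   12.8]
B [ 560.6 -187.2   36. ] edges [43.5 50.6 43.4 50.9] ang [-121.1  149.5   59.3  -30.4]
step [ 439.8 -201.7   27. ] edges [32.9 70.5 33.7 70.9] ang [-94.6 174.3  86.3  -6.5]
plate [501.8 -33.4   6. ] edges [32.1 54.4 30.7 56.1] ang [ -89.4 -176.3   93.6    5. ]
[[529.2 -15.2   6. ]
 [529.5 -47.3   6. ]
 [475.3 -50.8   6. ]
 [473.3 -20.1   6. ]]
tray [523.6 258.2  20. ] edges [220.8 166.5 220.3 166.1] ang [ -89.  -178.8   90.9    1.4]
stepP [525.1 190.3  18. ] edges [44.5 72.2 44.4 71.3] ang [ -88.8 -177.9   90.     2.2]
pairU [557.6 327.1  18. ] edges [56.1 63.2 54.6 63.6] ang [ -90.6 -178.4   89.7    2.9]
pairL [486.  324.8  18. ] edges [54.5 62.4 55.1 62. ] ang [ -89.8 -178.    89.7    1.4]
plateP [523.7 258.5  18. ] edges [ 42.6 132.5  40.3 132.4] ang [ -89.3 -179.1   90.5    1.8]
[[572.5  17.4  18. ]
 [577.6 -74.1  18. ]]
[[573.6  17.4  12. ]
 [578.7 -74.7  12. ]]
```

```bash
cat >> h.py <<'E'
from scipy.spatial.transform import Rotation as Ro
def go(x,y,z,yaw,rows=8,g=1):
    s=r.sense();p=np.array(s["eef_pos"]);R=Ro.from_euler("xyz",s["tcp_rot"])
    T=Ro.from_euler("xyz",[np.pi,0,yaw])
    w=(R.inv()*T).as_rotvec()
    sh=R.inv().apply(np.array([x,y,z])-p)/10
    # shift total in present tool frame (cm), then turn
    print("now",p.round(1),s["tcp_rot"].round(3),"t",round(s["clock"],2),"F",s["contact_force"].round(1),"op",round(s["opening"],3))
    print("shift cm",sh.round(2),"| per row",(sh/rows).round(3),"turn",w.round(3))
    print("shift in target frame",(T.inv().apply(np.array([x,y,z])-p)/10).round(2), "per row",(T.inv().apply(np.array([x,y,z])-p)/10/rows).round(3))
E
python3 -c "
from h import *
go(661.7,-184.9,130,.20,16)"
```

```text
now [ 203.4 -590.5  230.6] [-3.14   0.     0.332] t 0.1 F [ 0.1 -0.5  0. ] op 0.997
shift cm [ 56.54 -23.41  10.09] | per row [ 3.534 -1.463  0.631] turn [-0.001  0.     0.132]
shift in target frame [ 52.97 -30.65  10.06] per row [ 3.311 -1.915  0.629]
```

>>> jog_arm(increments="0 0 0 0 0 0.132 0.5;3.5 -2.04 0.6 0 0 0 0.5;3.5 -2.04 0.6 0 0 0 0.5;3.5 -2.04 0.6 0 0 0 0.5;3.5 -2.04 0.6 0 0 0 0.5;3.5 -2.04 0.6 0 0 0 0.5;3.5 -2.04 0.6 0 0 0 0.5;3.5 -2.04 0.6 0 0 0 0.5", squeeze=80)

```text
clock: 0.9
eef_pos: [416.2, -401.0, 188.8]
tcp_rot: [-3.141, 0.0, 0.2]
contact_force: [0.7, -0.1, -1.4]
opening: 0.747
```

>>> jog_arm(increments="3.5 -2.04 0.6 0 0 0 0.5;3.5 -2.04 0.6 0 0 0 0.5;3.5 -2.04 0.6 0 0 0 0.5;3.5 -2.04 0.6 0 0 0 0.5;3.5 -2.04 0.6 0 0 0 0.5;3.5 -2.04 0.6 0 0 0 0.5;3.5 -2.04 0.6 0 0 0 0.5;0 0 0 0 0 0 0.5")

```text
clock: 1.7
eef_pos: [629.8, -210.2, 146.0]
tcp_rot: [-3.14, -0.0, 0.203]
contact_force: [0.2, -0.4, 0.6]
opening: 0.753
```

```bash
python3 -c "
from h import *
go(661.7,-184.9,130,.20,4)
i=r.grab_frame('top');crop('t',i,270,90,150,140,4,'a1.png')
i=r.grab_frame('scene');crop('t',i,90,60,190,260,2.3,'a1s.png')"
```

```text
now [ 629.8 -210.2  146. ] [-3.14  -0.     0.203] t 1.7 F [ 0.2 -0.4  0.6] op 0.753
shift cm [ 3.63 -1.83  1.6 ] | per row [ 0.908 -0.458  0.401] turn [-0.001 -0.     0.003]
shift in target frame [ 3.63 -1.85  1.6 ] per row [ 0.907 -0.462  0.4  ]
```

View pics/a1.png

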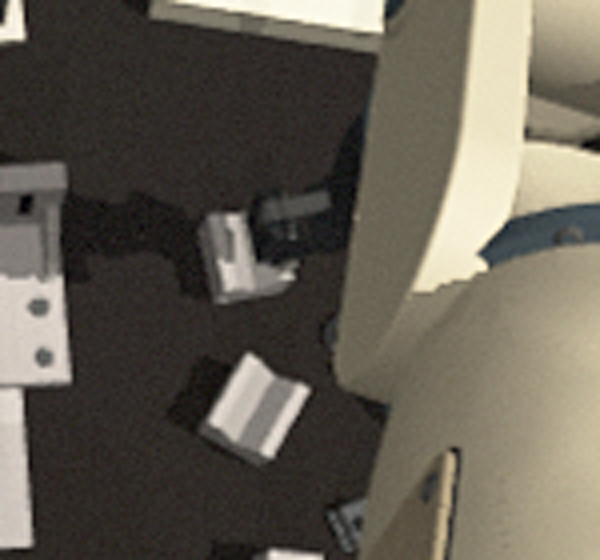

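View pics/a1s.png

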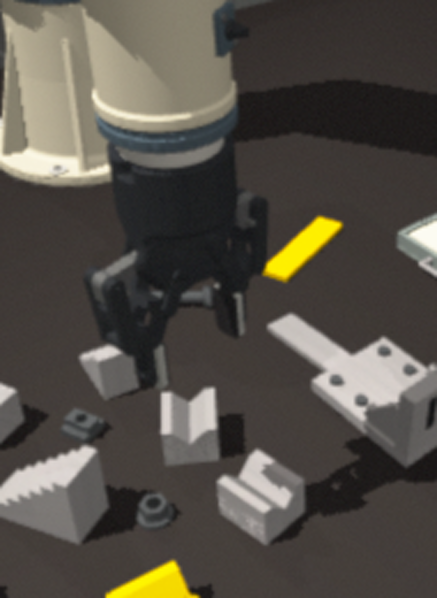

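>>> jog_arm(increments="1.2 -0.6 0 0 0 0 0.5;1.2 -0.6 0 0 0 0 0.5;1.23 -0.65 1.6 0 0 0 0.5;0 0 3 0 0 0 0.5;0 0 3 0 0 0 0.5;0 0 2.5 0 0 0 0.5;0 0 2 0 0 0 0.5;0 0 0 0 0 0 0.5")

```text
clock: 2.6
eef_pos: [656.8, -187.4, 22.1]
tcp_rot: [-3.139, 0.005, 0.2]
contact_force: [-0.6, 0.1, -0.0]
opening: 0.748
```

```bash
python3 -c "
from h import *
go(661.7,-184.9,12,.20,1)
i=r.grab_frame('scene');crop('t',i,90,140,190,170,4,'a2s.png')"
```

```text
now [ 656.8 -187.4   22.1] [-3.139  0.005  0.2  ] t 2.6 F [-0.6  0.1 -0. ] op 0.748
shift cm [ 0.53 -0.14  1.01] | per row [ 0.533 -0.144  1.011] turn [-0.003  0.005 -0.   ]
shift in target frame [ 0.53 -0.15  1.01] per row [ 0.528 -0.147  1.013]
```

View pics/a2s.png

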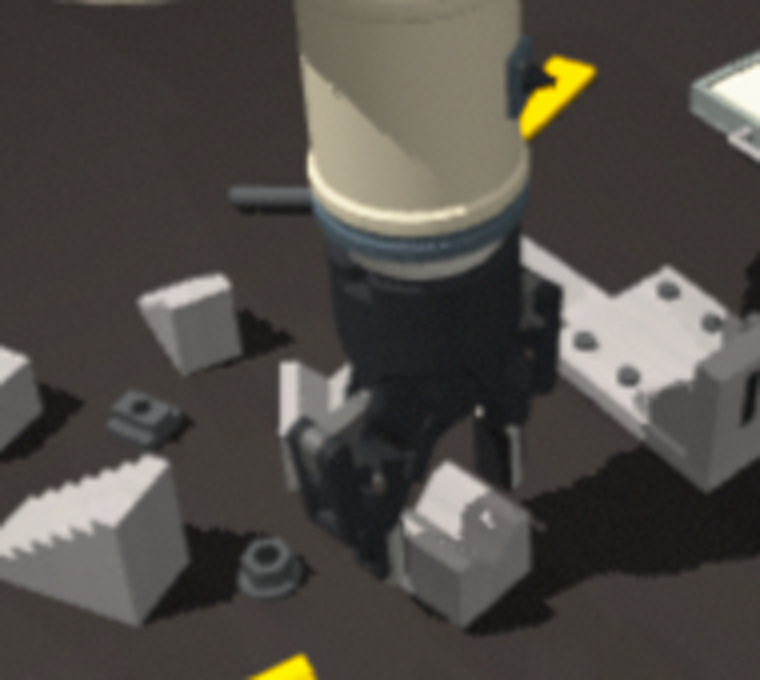

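>>> jog_arm(increments="0.5 -0.15 0.5 0 0.005 0 0.5;0 0 0.5 0 0 0 0.5;0 0 0 0 0 0 0.5;0 0 0 0 0 0 -1;0 0 0 0 0 0 -1;0 0 0 0 0 0 -1;0 0 0 0 0 0 -1;0 0 0 0 0 0 -1")

```text
clock: 3.45
eef_pos: [664.2, -185.9, 17.3]
tcp_rot: [3.141, -0.006, 0.2]
contact_force: [-1.6, 1.6, 6.5]
opening: 0.491
```

>>> jog_arm(increments="0 0 0 0 0 0 -1;0 0 -0.5 0 0 0 -1;0 0 -1.5 0 0 0 -1;0 0 -2 0 0 0 -1;0 0 -2.5 0 0 0 -1;0 0 -3 0 0 0 -1;0 0 -3 0 0 0 -1;0 0 -1 0 0 0 -1")

```text
clock: 4.25
eef_pos: [664.6, -186.7, 155.4]
tcp_rot: [3.139, -0.009, 0.2]
contact_force: [0.9, 0.4, -5.1]
opening: 0.496
```

```bash
python3 -c "
from h import *
go(558.2,327.0,130,.021,16)
i=r.grab_frame('scene');crop('t',i,90,100,190,170,4,'a3s.png')"
```

```text
now [ 664.6 -186.7  155.4] [ 3.139 -0.009  0.2  ] t 4.25 F [ 0.9  0.4 -5.1] op 0.496
shift cm [ -0.26 -52.46   2.41] | per row [-0.016 -3.279  0.151] turn [ 0.002 -0.01   0.179]
shift in target frame [ -9.56 -51.58   2.54] per row [-0.597 -3.224  0.159]
```

View pics/a3s.png

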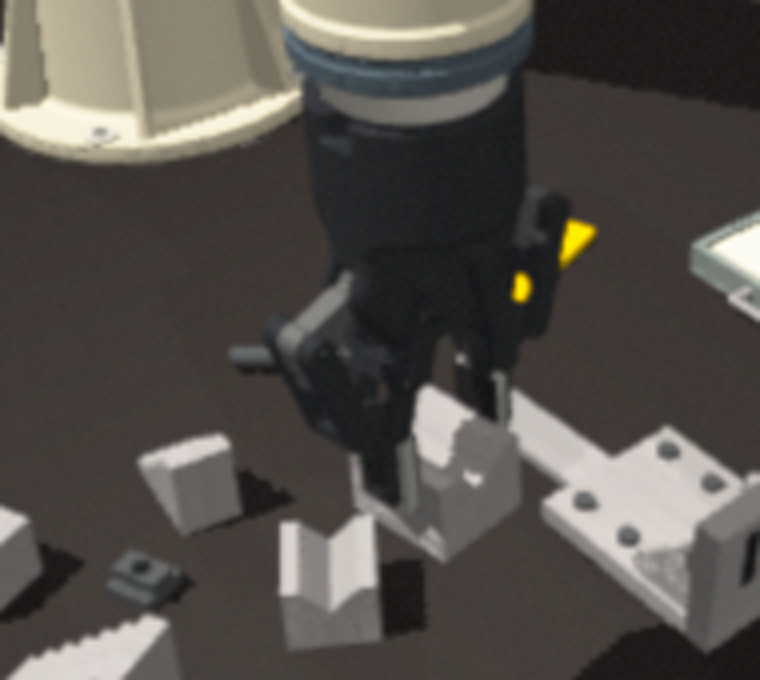

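>>> jog_arm(increments="0 0 0 0 0 0.09 -1;0 0 0 0 0 0.089 -1;-0.5 -2.5 0 0 0 0 -1;-0.7 -3.7 0 0 0 0 -1;-0.7 -3.7 0 0 0 0 -1;-0.7 -3.7 0 0 0 0 -1;-0.7 -3.7 0 0 0 0 -1;-0.7 -3.7 0 0 0 0 -1")

```text
clock: 5.1
eef_pos: [617.2, 24.3, 149.8]
tcp_rot: [-3.141, -0.003, 0.021]
contact_force: [1.0, -0.0, -5.0]
opening: 0.491
```

>>> jog_arm(increments="-0.7 -3.7 0 0 0 0 -1;-0.7 -3.7 0 0 0 0 -1;-0.7 -3.7 0 0 0 0 -1;-0.7 -3.7 0 0 0 0 -1;-0.7 -3.7 0 0 0 0 -1;-0.7 -3.7 0 0 0 0 -1;-0.7 -3.7 0 0 0 0 -1;-0.3 -1.5 0 0 0 0 -1")

```text
clock: 5.9
eef_pos: [559.3, 298.6, 149.9]
tcp_rot: [-3.141, -0.003, 0.023]
contact_force: [0.5, -0.7, -5.6]
opening: 0.496
```

>>> jog_arm(increments="0 -0.5 1 0 0 0 -1;0 0 2 0 0 0 -1;0 0 2 0 0 0 -1;0 0 1 0 0 0 -1;0 0 0 0 0 0 -1;0 0 0 0 0 0 -1;0 0 0 0 0 0 -1;0 0 0 0 0 0 -1")

```text
clock: 6.7
eef_pos: [561.8, 301.1, 92.3]
tcp_rot: [-3.14, -0.006, 0.021]
contact_force: [0.8, 0.4, -4.8]
opening: 0.495
```

```bash
python3 -c "
from h import *
go(560,327.0,50,.021,1)
i=r.grab_frame('top');crop('t',i,80,140,150,120,5,'a4.png')"
```

```text
now [561.8 301.1  92.3] [-3.14  -0.006  0.021] t 6.7 F [ 0.8  0.4 -4.8] op 0.495
shift cm [-0.16 -2.58  4.23] | per row [-0.159 -2.582  4.232] turn [-0.002 -0.006 -0.   ]
shift in target frame [-0.13 -2.59  4.23] per row [-0.131 -2.589  4.229]
```

View pics/a4.png

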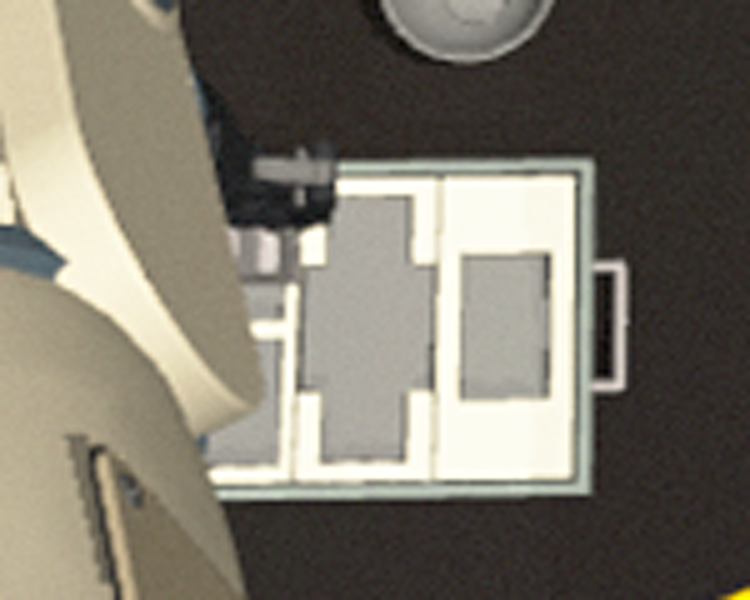

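>>> jog_arm(increments="-0.13 -1.3 1 0 -0.006 0 -1;0 -1.29 1 0 0 0 -1;0 0 1.2 0 0 0 -1;0 0 1 0 0 0 -1;0 0 1 0 0 0 -1;0 0 0.5 0 0 0 -1;0 0 0 0 0 0 -1;0 0 0 0 0 0 -1")

```text
clock: 7.55
eef_pos: [559.5, 326.7, 34.4]
tcp_rot: [-3.141, 0.001, 0.02]
contact_force: [0.1, -0.4, -6.3]
opening: 0.491
```

```bash
python3 -c "
from h import *
go(560,327.0,28,.021,1)
i=r.grab_frame('scene');crop('t',i,250,80,140,140,5,'a5.png')"
```

```text
now [559.5 326.7  34.4] [-3.141e+00  1.000e-03  2.000e-02] t 7.55 F [ 0.1 -0.4 -6.3] op 0.491
shift cm [ 0.05 -0.03  0.64] | per row [ 0.049 -0.025  0.639] turn [-0.001  0.001 -0.001]
shift in target frame [ 0.05 -0.03  0.64] per row [ 0.049 -0.026  0.639]
```

View pics/a5.png

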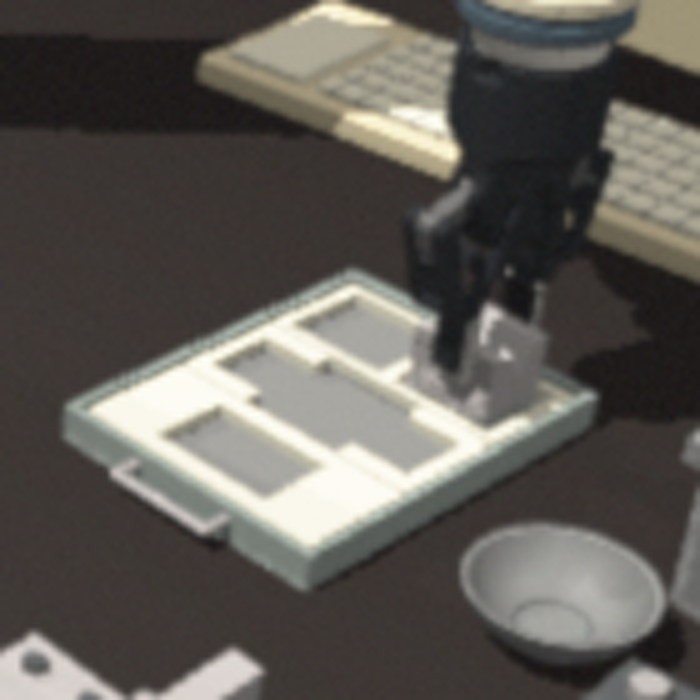

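>>> jog_arm(increments="0 0 0.3 0 0 0 -1;0 0 0.2 0 0 0 -1;0 0 0.1 0 0 0 -1;0 0 0 0 0 0 -1;0 0 0 0 0 0 -1;0 0 0 0 0 0 -1;0 0 0 0 0 0 -1;0 0 0 0 0 0 -1")

```text
clock: 8.4
eef_pos: [559.4, 326.9, 28.3]
tcp_rot: [-3.141, 0.001, 0.021]
contact_force: [0.4, -0.3, -5.0]
opening: 0.493
```

>>> jog_arm(increments="0 0 0.1 0 0 0 -1;0 0 0.1 0 0 0 -1;0 0 0 0 0 0 -1;0 0 0 0 0 0 -1;0 0 0 0 0 0 -1;0 0 0 0 0 0 -1;0 0 0 0 0 0 -1;0 0 0 0 0 0 -1")

```text
clock: 9.2
eef_pos: [559.4, 327.0, 27.3]
tcp_rot: [-3.141, 0.001, 0.021]
contact_force: [-2.8, -1.1, 5.8]
opening: 0.492
```

>>> jog_arm(increments="0 0 0 0 0 0 0.25;0 0 0 0 0 0 0.25;0 0 -0.5 0 0 0 0.25;0 0 -1.5 0 0 0 0.4;0 0 -3 0 0 0 0.5;0 0 -3 0 0 0 0.5;0 0 -3 0 0 0 0.5;0 0 -1 0 0 0 0.5")

```text
clock: 10.0
eef_pos: [561.3, 327.9, 151.0]
tcp_rot: [-3.138, -0.004, 0.021]
contact_force: [0.9, 0.6, -0.5]
opening: 0.747
```

```bash
python3 -c "
from h import *
go(560.6,-187.2,130,-.534,16)
i=r.grab_frame('scene');crop('t',i,250,80,140,140,5,'a6.png')"
```

```text
now [561.3 327.9 151. ] [-3.138 -0.004  0.021] t 10.0 F [ 0.9  0.6 -0.5] op 0.747
shift cm [-1.15 51.5   1.89] | per row [-0.072  3.219  0.118] turn [-0.005 -0.003  0.555]
shift in target frame [26.16 44.37  2.1 ] per row [1.635 2.773 0.131]
```

View pics/a6.png

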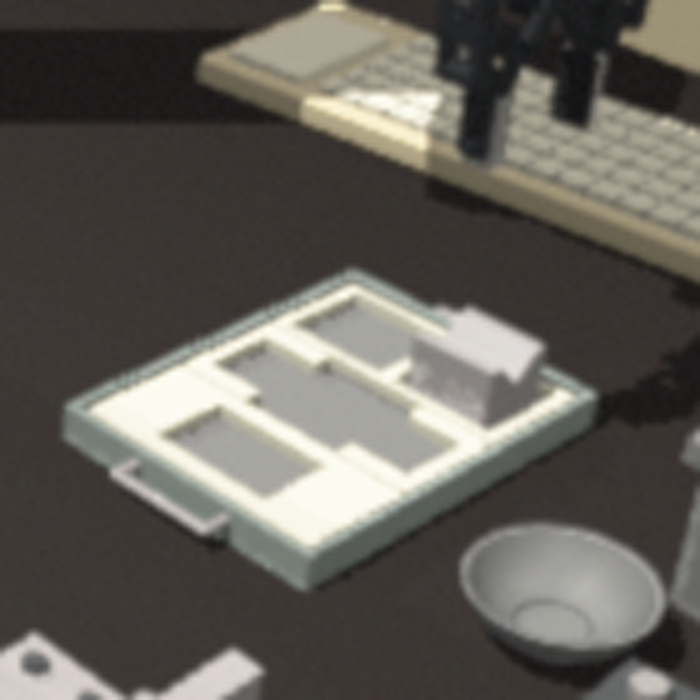

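>>> jog_arm(increments="0 0 0 0 0 0.139 0.5;0 0 0 0 0 0.139 0.5;0 0 0 0 0 0.139 0.5;0 0 0 0 0 0.138 0.5;2 3.5 0 0 0 0 0.5;2.2 3.7 0 0 0 0 0.5;2.2 3.7 0 0 0 0 0.5;2.2 3.7 0 0 0 0 0.5")

```text
clock: 10.85
eef_pos: [558.3, 155.8, 145.3]
tcp_rot: [3.141, 0.002, -0.534]
contact_force: [0.4, 0.1, 0.1]
opening: 0.745
```

>>> jog_arm(increments="2.2 3.7 0 0 0 0 0.5;2.2 3.7 0 0 0 0 0.5;2.2 3.7 0 0 0 0 0.5;2.2 3.7 0 0 0 0 0.5;2.2 3.7 0 0 0 0 0.5;2.2 3.7 0 0 0 0 0.5;2.2 3.7 0 0 0 0 0.5;2 3.5 0 0 0 0 0.5")

```text
clock: 11.65
eef_pos: [558.5, -186.1, 145.1]
tcp_rot: [3.142, 0.002, -0.535]
contact_force: [1.0, -0.1, 0.5]
opening: 0.748
```

>>> jog_arm(increments="0 0 1 0 0 0 0.5;0 0 2 0 0 0 0.5;0 0 3 0 0 0 0.5;0 0 2.5 0 0 0 0.5;0 0 1 0 0 0 0.5;0 0 0 0 0 0 0.5;0 0 0 0 0 0 0.5;0 0 0 0 0 0 0.5")

```text
clock: 12.45
eef_pos: [560.0, -184.3, 52.0]
tcp_rot: [-3.141, -0.0, -0.534]
contact_force: [-0.1, -0.9, -0.5]
opening: 0.751
```

```bash
python3 -c "
from h import *
go(560.6,-187.2,15,-.534,16)
i=r.grab_frame('scene');crop('t',i,90,120,190,170,4,'b1s.png')"
```

```text
now [ 560.  -184.3   52. ] [-3.141 -0.    -0.534] t 12.45 F [-0.1 -0.9 -0.5] op 0.751
shift cm [0.2  0.22 3.7 ] | per row [0.012 0.014 0.232] turn [-0.001 -0.    -0.   ]
shift in target frame [0.2  0.22 3.7 ] per row [0.012 0.014 0.232]
```

View pics/b1s.png

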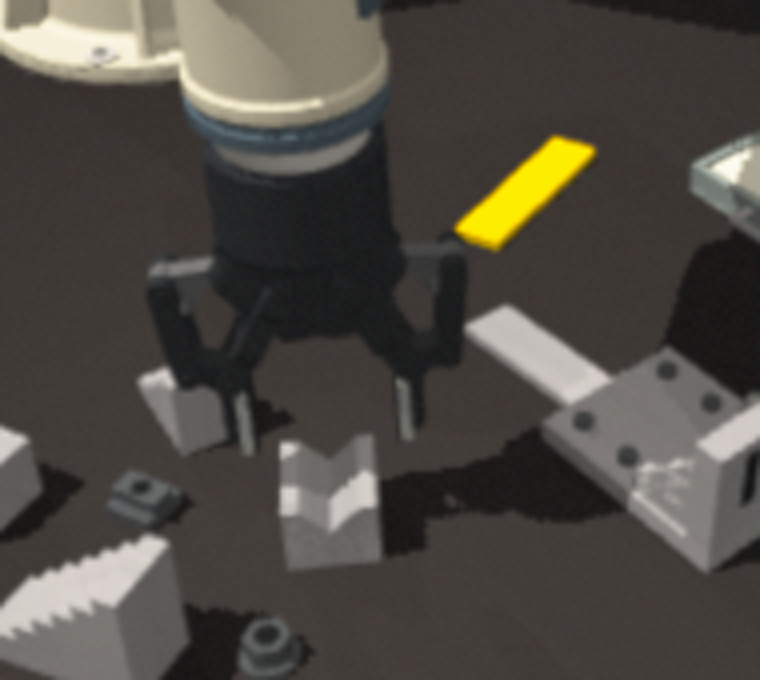

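>>> jog_arm(increments="0.2 0.22 1 0 0 0 0.5;0 0 1.5 0 0 0 0.5;0 0 1 0 0 0 0.5;0 0 0.2 0 0 0 0.5;0 0 0 0 0 0 0.5;0 0 0 0 0 0 -1;0 0 0 0 0 0 -1;0 0 0 0 0 0 -1")

```text
clock: 13.3
eef_pos: [560.0, -187.3, 14.4]
tcp_rot: [-3.141, 0.001, -0.534]
contact_force: [-1.0, -0.2, 4.2]
opening: 0.496
```

>>> jog_arm(increments="0 0 0 0 0 0 -1;0 0 0 0 0 0 -1;0 0 0 0 0 0 -1;0 0 -0.5 0 0 0 -1;0 0 -2 0 0 0 -1;0 0 -3 0 0 0 -1;0 0 -3 0 0 0 -1;0 0 -3 0 0 0 -1")

```text
clock: 14.1
eef_pos: [558.9, -186.8, 129.3]
tcp_rot: [3.142, 0.003, -0.534]
contact_force: [1.2, -0.8, -4.7]
opening: 0.496
```

```bash
python3 -c "
from h import *
go(486.2,325.5,130,.021,12)
i=r.grab_frame('scene');crop('t',i,90,100,190,170,4,'b2s.png')"
```

```text
now [ 558.9 -186.8  129.3] [ 3.142e+00  3.000e-03 -5.340e-01] t 14.1 F [ 1.2 -0.8 -4.7] op 0.496
shift cm [-3.234e+01 -4.039e+01  3.000e-02] | per row [-2.695e+00 -3.366e+00  3.000e-03] turn [-0.001  0.003 -0.555]
shift in target frame [ -6.2  -51.37  -0.07] per row [-0.516 -4.281 -0.006]
```

View pics/b2s.png

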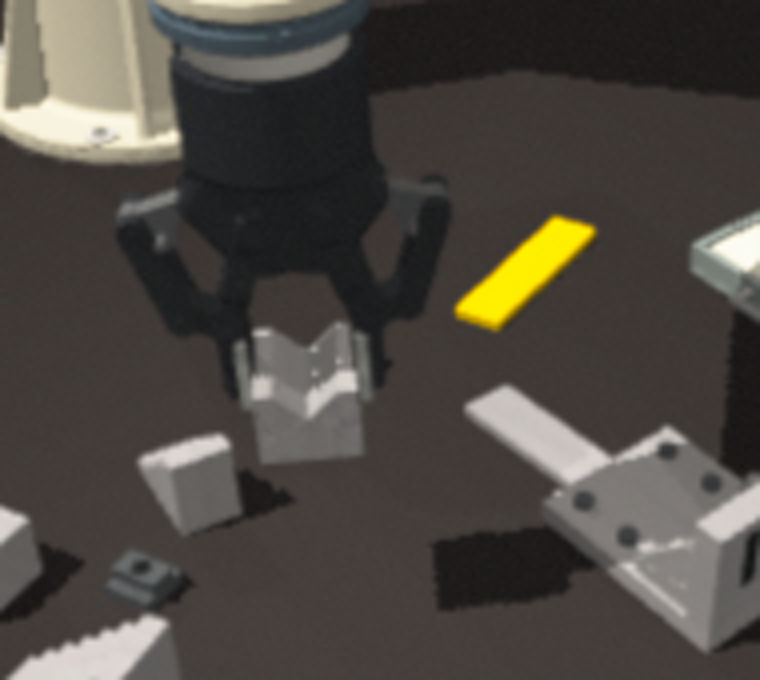

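>>> jog_arm(increments="0 0 -0.5 0 0 -0.139 -1;0 0 -0.5 0 0 -0.139 -1;0 0 -0.5 0 0 -0.139 -1;0 0 0 0 0 -0.138 -1;-0.4 -3.4 0 0 0 0 -1;-0.5 -4 0 0 0 0 -1;-0.5 -4 0 0 0 0 -1;-0.5 -4 0 0 0 0 -1")

```text
clock: 14.95
eef_pos: [536.5, -32.3, 143.1]
tcp_rot: [-3.14, 0.002, 0.02]
contact_force: [1.0, 0.6, -5.0]
opening: 0.498
```

>>> jog_arm(increments="-0.5 -4 0 0 0 0 -1;-0.5 -4 0 0 0 0 -1;-0.5 -4 0 0 0 0 -1;-0.5 -4 0 0 0 0 -1;-0.5 -4 0 0 0 0 -1;-0.5 -4 0 0 0 0 -1;-0.5 -4 0 0 0 0 -1;-0.5 -4 0 0 0 0 -1")

```text
clock: 15.75
eef_pos: [489.8, 286.8, 143.5]
tcp_rot: [-3.141, 0.002, 0.021]
contact_force: [1.4, -0.6, -4.9]
opening: 0.497
```

>>> jog_arm(increments="-0.3 -3 0 0 0 0 -1;0 -1 1.5 0 0 0 -1;0 0 2.5 0 0 0 -1;0 0 2.5 0 0 0 -1;0 0 1 0 0 0 -1;0 0 0 0 0 0 -1;0 0 0 0 0 0 -1;0 0 0 0 0 0 -1")

```text
clock: 16.55
eef_pos: [487.9, 325.7, 70.5]
tcp_rot: [-3.14, -0.001, 0.02]
contact_force: [-0.5, 0.6, -4.5]
opening: 0.497
```

```bash
python3 -c "
from h import *
go(486.2,325.5,27,.021,1)
i=r.grab_frame('scene');crop('t',i,250,80,140,140,5,'b3.png')"
```

```text
now [487.9 325.7  70.5] [-3.14e+00 -1.00e-03  2.00e-02] t 16.55 F [-0.5  0.6 -4.5] op 0.497
shift cm [-0.17  0.03  4.35] | per row [-0.174  0.025  4.347] turn [-0.002 -0.001 -0.001]
shift in target frame [-0.17  0.02  4.35] per row [-0.171  0.017  4.347]
```

View pics/b3.png

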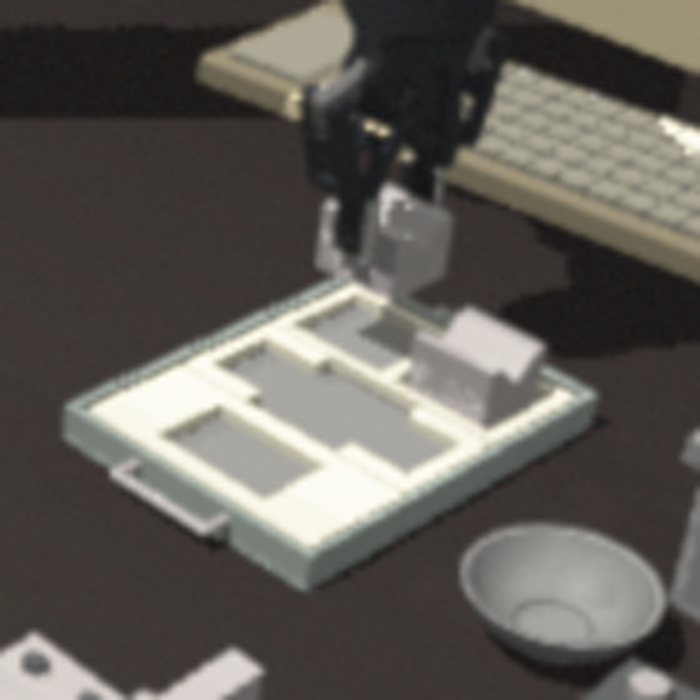

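>>> jog_arm(increments="-0.17 0 1 0 0 0 -1;0 0 1.5 0 0 0 -1;0 0 1.2 0 0 0 -1;0 0 0.5 0 0 0 -1;0 0 0.2 0 0 0 -1;0 0 0.1 0 0 0 -1;0 0 0 0 0 0 -1;0 0 0 0 0 0 -1")

```text
clock: 17.4
eef_pos: [485.6, 325.7, 24.5]
tcp_rot: [-3.14, 0.001, 0.021]
contact_force: [-1.4, 0.5, -2.5]
opening: 0.5
```

>>> jog_arm(increments="0 0 0.05 0 0 0 -1;0 0 0 0 0 0 -1;0 0 0 0 0 0 0.15;0 0 0 0 0 0 0.15;0 0 -0.5 0 0 0 0.25;0 0 -2 0 0 0 0.25;0 0 -3 0 0 0 0.25;0 0 -3.5 0 0 0 0.2")

```text
clock: 18.2
eef_pos: [484.9, 325.1, 114.4]
tcp_rot: [-3.142, 0.002, 0.021]
contact_force: [0.3, 0.0, -1.1]
opening: 0.597
```

```bash
python3 -c "
from h import *
go(447,-202.4,130,-.096,12)
i=r.grab_frame('scene');crop('t',i,250,80,140,140,5,'b4.png')"
```

```text
now [484.9 325.1 114.4] [-3.142e+00  2.000e-03  2.100e-02] t 18.2 F [ 0.3  0.  -1.1] op 0.597
shift cm [-4.89 52.66 -1.56] | per row [-0.408  4.388 -0.13 ] turn [0.    0.002 0.117]
shift in target frame [ 1.28 52.87 -1.56] per row [ 0.107  4.406 -0.13 ]
```

View pics/b4.png

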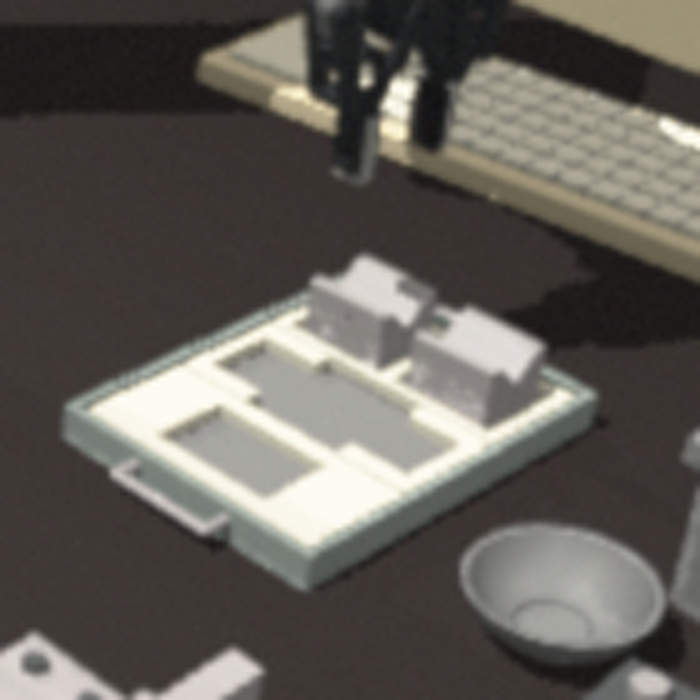

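>>> jog_arm(increments="0 0 -0.5 0 0 0.117 0.2;0 3 -0.5 0 0 0 0.2;0.1 4.4 0 0 0 0 0.2;0.1 4.4 0 0 0 0 0.2;0.1 4.4 0 0 0 0 0.2;0.1 4.4 0 0 0 0 0.2;0.1 4.4 0 0 0 0 0.2;0.1 4.4 0 0 0 0 0.2")

```text
clock: 19.05
eef_pos: [463.2, 30.6, 124.1]
tcp_rot: [-3.141, -0.0, -0.096]
contact_force: [0.8, -0.4, 0.9]
opening: 0.598
```

>>> jog_arm(increments="0.1 4.4 0 0 0 0 0.2;0.1 4.4 0 0 0 0 0.2;0.1 4.4 0 0 0 0 0.2;0.1 4.4 0 0 0 0 0.2;0.1 4 0 0 0 0 0.2;0.1 2 0 0 0 0 0.2;0 0 1 0 0 0 0.2;0 0 1 0 0 0 0.2")

```text
clock: 19.85
eef_pos: [446.4, -203.3, 103.0]
tcp_rot: [-3.141, 0.001, -0.098]
contact_force: [0.0, 0.2, 0.5]
opening: 0.598
```

>>> jog_arm(increments="0 0 1 0 0 0 0.2;0 0 1 0 0 0 0.2;0 0 0.5 0 0 0 0.2;0 0 0 0 0 0 0.2;0 0 0 0 0 0 0.2;0 0 0 0 0 0 0.2;0 0 0 0 0 0 0.2;0 0 0 0 0 0 0.2")

```text
clock: 20.65
eef_pos: [446.6, -203.4, 78.8]
tcp_rot: [-3.141, 0.001, -0.096]
contact_force: [0.1, -0.0, 0.1]
opening: 0.599
```

```bash
python3 -c "
from h import *
go(447,-202.4,15,-.096,1)
i=r.grab_frame('scene');crop('t',i,60,110,190,160,4,'c1.png')"
```

```text
now [ 446.6 -203.4   78.8] [-3.141e+00  1.000e-03 -9.600e-02] t 20.65 F [ 0.1 -0.   0.1] op 0.599
shift cm [ 0.04 -0.1   6.38] | per row [ 0.037 -0.099  6.376] turn [-0.001  0.001 -0.   ]
shift in target frame [ 0.03 -0.1   6.38] per row [ 0.033 -0.102  6.376]
```

View pics/c1.png

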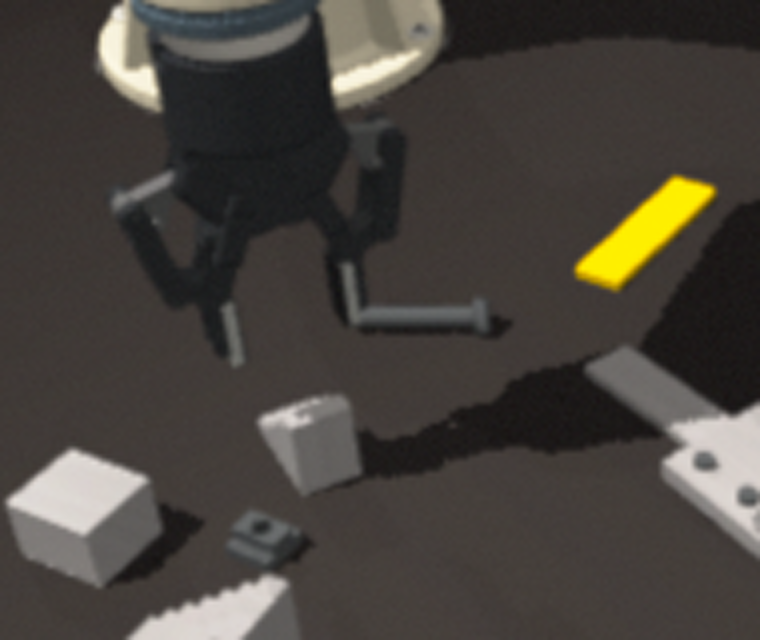

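>>> jog_arm(increments="0 -0.1 1 0 0 0 0.2;0 0 2 0 0 0 0.2;0 0 2 0 0 0 0.2;0 0 1 0 0 0 0.2;0 0 0.4 0 0 0 0.2;0 0 0 0 0 0 0.2;0 0 0 0 0 0 -1;0 0 0 0 0 0 -1")

```text
clock: 21.5
eef_pos: [447.0, -202.4, 15.4]
tcp_rot: [-3.141, 0.0, -0.096]
contact_force: [0.6, 0.6, 0.9]
opening: 0.358
```

>>> jog_arm(increments="0 0 0 0 0 0 -1;0 0 0 0 0 0 -1;0 0 0 0 0 0 -1;0 0 -0.5 0 0 0 -1;0 0 -2 0 0 0 -1;0 0 -3 0 0 0 -1;0 0 -3 0 0 0 -1;0 0 -3 0 0 0 -1")

```text
clock: 22.3
eef_pos: [446.0, -202.1, 130.6]
tcp_rot: [-3.141, 0.002, -0.096]
contact_force: [2.0, -0.2, -4.3]
opening: 0.35
```

```bash
python3 -c "
from h import *
go(532,190.4,130,.021,10)
i=r.grab_frame('scene');crop('t',i,60,80,190,160,4,'c2.png')"
```

```text
now [ 446.  -202.1  130.6] [-3.141e+00  2.000e-03 -9.600e-02] t 22.3 F [ 2.  -0.2 -4.3] op 0.35
shift cm [  4.79 -39.9    0.09] | per row [ 0.479 -3.99   0.009] turn [-0.001  0.002 -0.117]
shift in target frame [  9.43 -39.06   0.06] per row [ 0.943 -3.906  0.006]
```

View pics/c2.png

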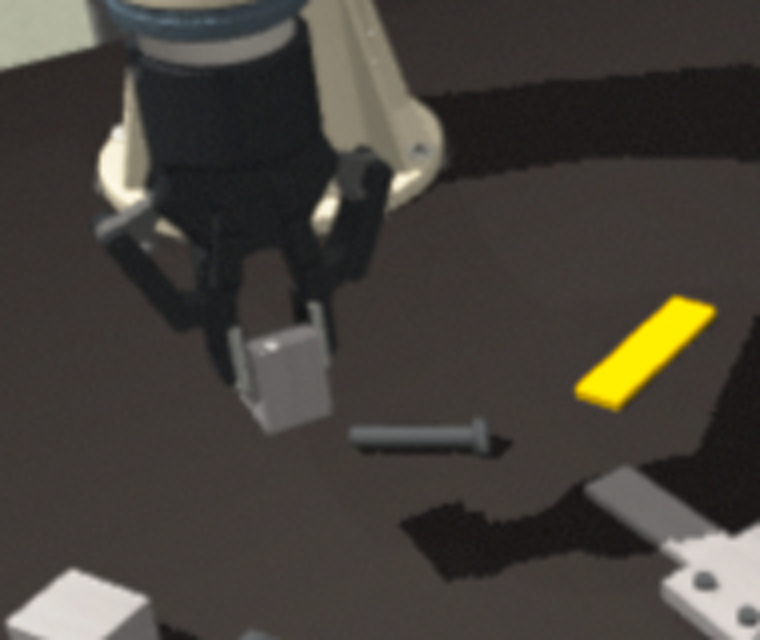

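>>> jog_arm(increments="0 0 -0.5 0 0 -0.117 -1;0.7 -2.9 -0.5 0 0 0 -1;0.9 -3.9 0 0 0 0 -1;0.9 -3.9 0 0 0 0 -1;0.9 -3.9 0 0 0 0 -1;0.9 -3.9 0 0 0 0 -1;0.9 -3.9 0 0 0 0 -1;0.9 -3.9 0 0 0 0 -1")

```text
clock: 23.15
eef_pos: [501.7, 63.4, 139.5]
tcp_rot: [-3.141, 0.001, 0.021]
contact_force: [1.4, -0.1, -3.9]
opening: 0.353
```

>>> jog_arm(increments="0.9 -3.9 0 0 0 0 -1;0.9 -3.9 0 0 0 0 -1;0.9 -3 0 0 0 0 -1;0.6 -1.9 1 0 0 0 -1;0 0 2 0 0 0 -1;0 0 2 0 0 0 -1;0 0 1 0 0 0 -1;0 0 0 0 0 0 -1")

```text
clock: 23.95
eef_pos: [530.9, 188.6, 77.7]
tcp_rot: [3.141, 0.005, 0.02]
contact_force: [0.1, 0.5, -4.1]
opening: 0.357
```

>>> jog_arm(increments="0 0 0 0 0 0 -1;0 0 0 0 0 0 -1;0 0 0 0 0 0 -1;0 0 0 0 0 0 -1;0 0 0 0 0 0 -1;0 0 0 0 0 0 -1;0 0 0 0 0 0 -1;0 0 0 0 0 0 -1")

```text
clock: 24.75
eef_pos: [532.4, 189.6, 79.7]
tcp_rot: [-3.141, 0.001, 0.021]
contact_force: [0.3, -1.1, -4.7]
opening: 0.351
```

```bash
python3 -c "
from h import *
go(532,190.4,25,.021,1)
i=r.grab_frame('scene');crop('t',i,250,80,140,140,5,'c3.png')"
```

```text
now [532.4 189.6  79.7] [-3.141e+00  1.000e-03  2.100e-02] t 24.75 F [ 0.3 -1.1 -4.7] op 0.351
shift cm [-0.03 -0.08  5.47] | per row [-0.028 -0.076  5.469] turn [-0.001  0.001 -0.   ]
shift in target frame [-0.03 -0.08  5.47] per row [-0.033 -0.081  5.469]
```

View pics/c3.png

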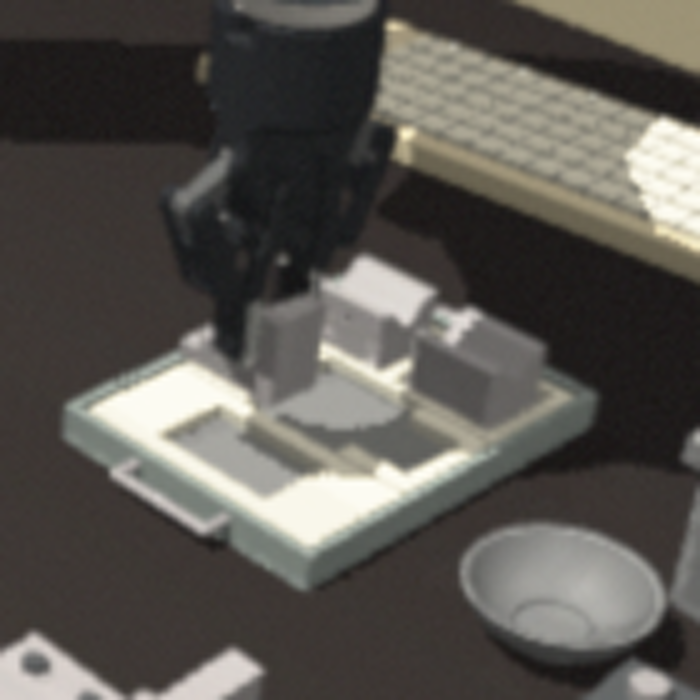

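>>> jog_arm(increments="0 -0.08 1 0 0 0 -1;0 0 1.5 0 0 0 -1;0 0 1.2 0 0 0 -1;0 0 1 0 0 0 -1;0 0 0.5 0 0 0 -1;0 0 0.2 0 0 0 -1;0 0 0 0 0 0 -1;0 0 0 0 0 0 -1")

```text
clock: 25.6
eef_pos: [532.6, 190.5, 25.7]
tcp_rot: [-3.141, 0.001, 0.021]
contact_force: [0.0, 0.2, -4.6]
opening: 0.354
```

>>> jog_arm(increments="0 0 0.05 0 0 0 -1;0 0 0.05 0 0 0 -1;0 0 0 0 0 0 -1;0 0 0 0 0 0 -0.1;0 0 0 0 0 0 -0.1;0 0 0 0 0 0 -0.1;0 0 -0.5 0 0 0 -0.1;0 0 -2 0 0 0 -0.1")

```text
clock: 26.4
eef_pos: [531.0, 189.9, 48.6]
tcp_rot: [3.141, 0.004, 0.021]
contact_force: [-0.4, -0.4, -0.1]
opening: 0.449
```

>>> jog_arm(increments="0 0 -3 0 0 0 -0.1;0 0 -3 0 0 0 -0.1;0 0 -2 0 0 0 -0.1;0 4 0 0 0 0 0;0 4 0 0 0 0 0;0 4 0 0 0 0 0;0 4 0 0 0 0 0;0 4 0 0 0 0 0")

```text
clock: 27.2
eef_pos: [536.5, -11.1, 130.0]
tcp_rot: [-3.141, 0.0, 0.021]
contact_force: [0.4, 0.3, -0.2]
opening: 0.499
```

```bash
python3 -c "
from h import *
go(530,-31.6,60,.07,1)
i=r.grab_frame('scene');crop('t',i,190,100,200,180,4,'c4.png')"
```

```text
now [536.5 -11.1 130. ] [-3.141  0.     0.021] t 27.2 F [ 0.4  0.3 -0.2] op 0.499
shift cm [-0.69  2.04  7.  ] | per row [-0.694  2.042  7.001] turn [-0.001  0.    -0.049]
shift in target frame [-0.79  2.    7.  ] per row [-0.795  1.999  7.003]
```

View pics/c4.png

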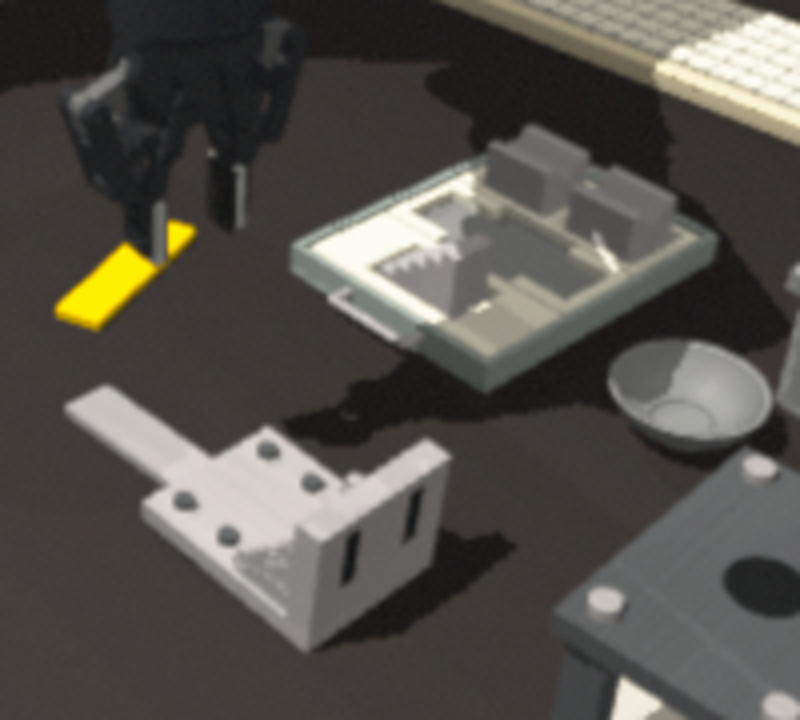

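>>> jog_arm(increments="0 0 0 0 0 -0.049 0;-0.4 1 1 0 0 0 0;-0.4 0.97 2 0 0 0 0;0 0 3 0 0 0 0;0 0 2.5 0 0 0 0;0 0 1.5 0 0 0 0;0 0 0.5 0 0 0 0;0 0 0 0 0 0 0")

```text
clock: 28.05
eef_pos: [529.1, -29.7, 23.7]
tcp_rot: [-3.14, 0.003, 0.07]
contact_force: [1.1, 0.9, 1.0]
opening: 0.5
```

>>> jog_arm(increments="0 0 0 0 0 0 0;0 0 0 0 0 0 0;0 0 0 0 0 0 0;0 0 0 0 0 0 0;0 0 0 0 0 0 0;0 0 0 0 0 0 0;0 0 0 0 0 0 0;0 0 0 0 0 0 0")

```text
clock: 28.85
eef_pos: [529.8, -29.7, 24.5]
tcp_rot: [-3.141, 0.001, 0.07]
contact_force: [-1.0, 0.2, -0.6]
opening: 0.501
```

```bash
python3 -c "
from h import *
go(530,-31.3,3,.07,1)
i=r.grab_frame('scene');crop('t',i,190,130,130,130,5.5,'d1.png')
i=r.grab_frame('top');crop('t',i,230,120,100,130,5,'d1t.png')"
```

```text
now [529.8 -29.7  24.5] [-3.141e+00  1.000e-03  7.000e-02] t 28.85 F [-1.   0.2 -0.6] op 0.501
shift cm [0.01 0.16 2.15] | per row [0.012 0.162 2.148] turn [-0.001  0.001 -0.   ]
shift in target frame [0.01 0.16 2.15] per row [0.01  0.16  2.148]
```

View pics/d1.png

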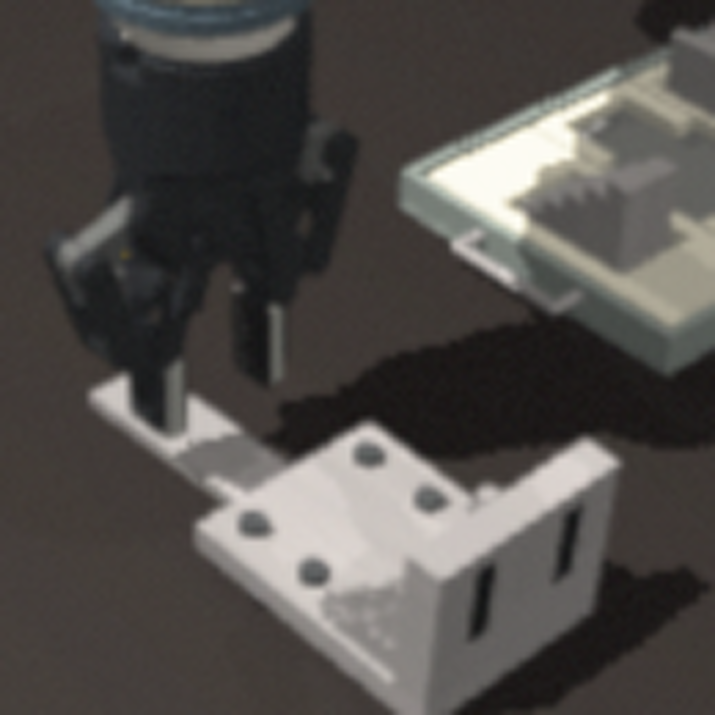

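View pics/d1t.png

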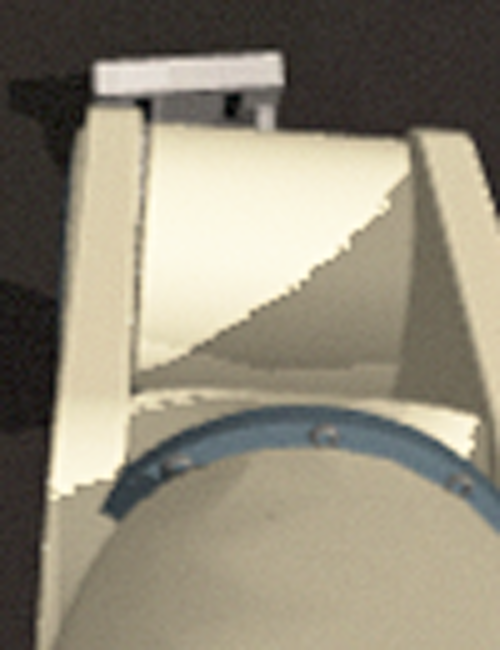

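```bash
python3 -c "
from h import *
for z in (24,28,32):
  print(z,proj('scene',[[541-1.5,-29.7-21.2,z],[541+1.5,-29.7+21.2,z]]).round(1))
print(proj('scene',[[474.3+1,-50.7,6],[474.3-1,-20.5,6],[574,-44,6]]).round(1))
px=lambda u,v:(190+u/5.5-.5,130+v/5.5-.5)
p=[px(90,398),px(125,375)]
print(np.round(p,1)); print(ray('scene',p,6))
"
```

```text
24 [[222.9 209.3]
 [239.3 202.3]]
28 [[222.8 207.9]
 [239.3 200.9]]
32 [[222.8 206.4]
 [239.3 199.4]]
[[205.9 201.3]
 [216.3 195.7]
 [235.5 222.8]]
[[205.9 201.9]
 [212.2 197.7]]
[[477.02983883 -52.02273649   6.        ]
 [473.43392814 -31.95689583   6.        ]]
```

>>> jog_arm(increments="0 0.16 0.7 0 0 0 0;0 0 0.7 0 0 0 0;0 0 0.5 0 0 0 0;0 0 0.3 0 0 0 0;0 0 0 0 0 0 0;0 0 0 0 0 0 0;0 0 0 0 0 0 0;0 0 0 0 0 0 0")

```text
clock: 29.75
eef_pos: [530.1, -31.3, 2.7]
tcp_rot: [-3.141, 0.001, 0.07]
contact_force: [-0.1, -0.9, 0.6]
opening: 0.502
```

```bash
python3 -c "
from h import *
go(530,-31.3,1.5,.07,1)
i=r.grab_frame('scene');crop('t',i,190,130,130,130,5.5,'d2.png')"
```

```text
now [530.1 -31.3   2.7] [-3.141e+00  1.000e-03  7.000e-02] t 29.75 F [-0.1 -0.9  0.6] op 0.502
shift cm [-0.01 -0.    0.12] | per row [-0.012 -0.002  0.124] turn [-0.001  0.001 -0.   ]
shift in target frame [-0.01 -0.    0.12] per row [-0.012 -0.002  0.124]
```

View pics/d2.png

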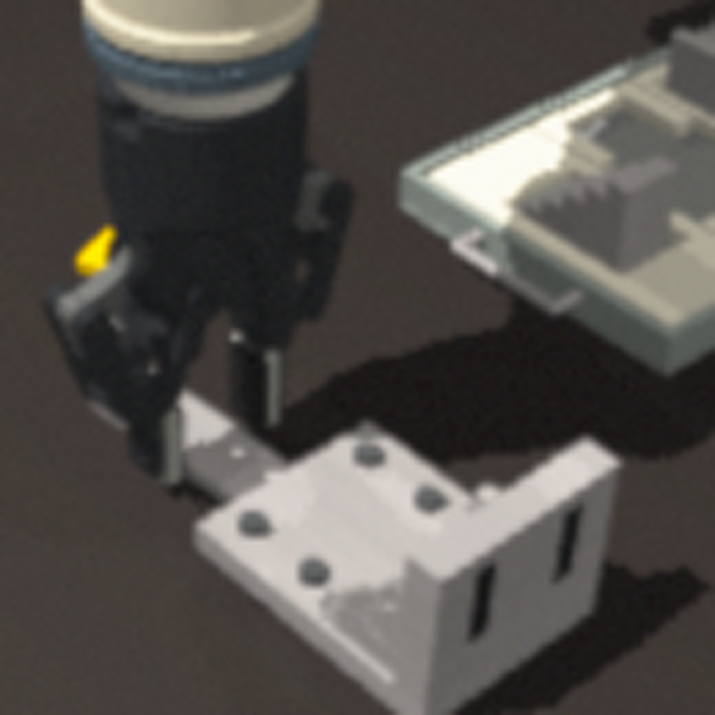

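>>> jog_arm(increments="0 0 0.08 0 0 0 0;0 0 0 0 0 0 -0.2;0 0 0 0 0 0 -0.25;0 0 0 0 0 0 -0.5;0 0 0 0 0 0 -1;0 0 0 0 0 0 -1;0 0 0 0 0 0 -1;0 0 0 0 0 0 -1", squeeze=60)

```text
clock: 30.6
eef_pos: [529.9, -31.3, 2.1]
tcp_rot: [-3.141, 0.001, 0.07]
contact_force: [-0.9, 0.4, 6.3]
opening: 0.322
```

```bash
python3 -c "
from h import *
go(530,-31.3,1.5,.07,1)
i=r.grab_frame('scene');crop('t',i,190,130,130,130,5.5,'d3.png')"
```

```text
now [529.9 -31.3   2.1] [-3.141e+00  1.000e-03  7.000e-02] t 30.6 F [-0.9  0.4  6.3] op 0.322
shift cm [0.01 0.   0.06] | per row [0.01  0.001 0.059] turn [-0.001  0.001 -0.   ]
shift in target frame [0.01 0.   0.06] per row [0.01  0.001 0.059]
```

View pics/d3.png

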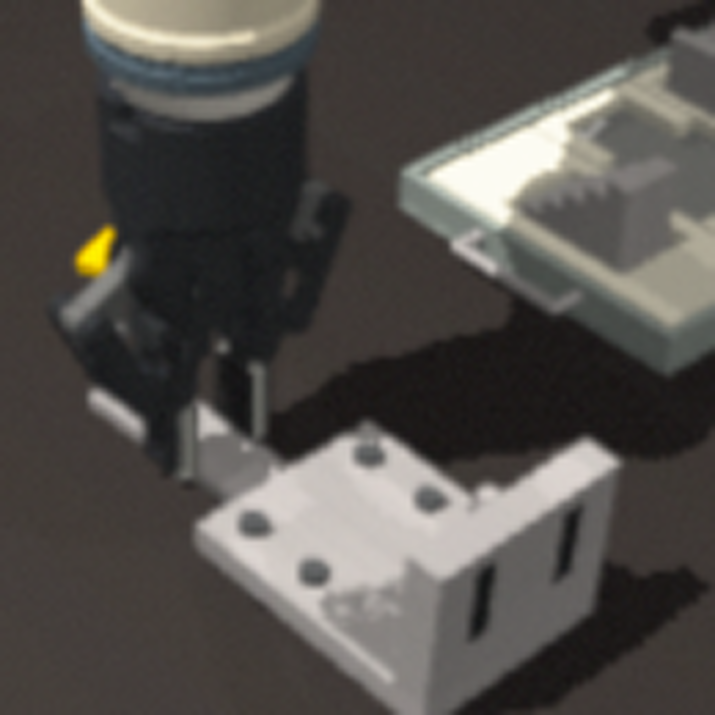

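>>> jog_arm(increments="0 0 -0.02 0 0 0 -1;-0.1 0 0 0 0 0 -1;-0.2 0 0 0 0 0 -1;-0.3 0 0 0 0 0 -1;-0.3 0 0 0 0 0 -1;-0.3 0 0 0 0 0 -1;-0.1 0 0 0 0 0 -1;0 0 0 0 0 0 -1")

```text
clock: 31.45
eef_pos: [518.2, -32.3, 2.2]
tcp_rot: [-3.141, -0.001, 0.07]
contact_force: [5.5, -0.0, -1.1]
opening: 0.318
```

```bash
python3 -c "
from h import *
go(530,-31.3,1.5,.07,1)
i=r.grab_frame('scene');crop('t',i,190,130,130,130,5.5,'d4.png')"
```

```text
now [518.2 -32.3   2.2] [-3.141e+00 -1.000e-03  7.000e-02] t 31.45 F [ 5.5 -0.  -1.1] op 0.318
shift cm [ 1.19 -0.02  0.07] | per row [ 1.185 -0.018  0.071] turn [-0.001 -0.001 -0.   ]
shift in target frame [ 1.19 -0.02  0.07] per row [ 1.186 -0.018  0.069]
```

View pics/d4.png

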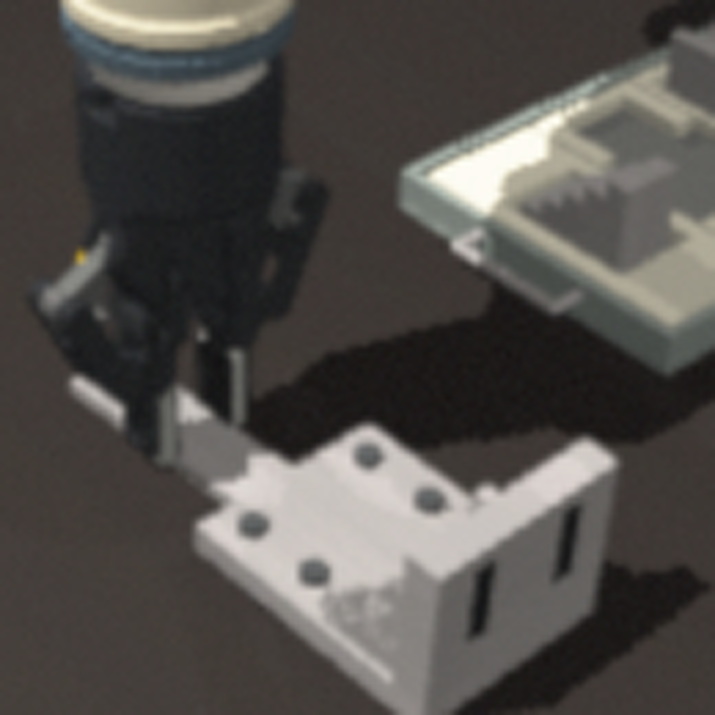

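>>> jog_arm(increments="-0.2 0 0 0 0 0 -1;-0.3 0 0 0 0 0 -1;-0.3 0 0 0 0 0 -1;-0.3 0 0 0 0 0 -1;-0.4 0 0 0 0 0 -1;-0.6 0 0 0 0 0 -1;-0.8 0 0 0 0 0 -1;-0.8 0 0 0 0 0 -1")

```text
clock: 32.3
eef_pos: [479.6, -34.9, 2.1]
tcp_rot: [-3.141, 0.001, 0.07]
contact_force: [3.0, -0.2, 4.9]
opening: 0.319
```

>>> jog_arm(increments="-0.3 0 0 0 0 0 -1;0 0 -0.5 0 0 0 -1;0 0 -1.5 0 0 0 -1;0 0 -2 0 0 0 -1;0 0 -2 0 0 0 -1;0 0 -1 0 0 0 -1;0 0 0 0 0 0 -1;0 0 0 0 0 0 -1")

```text
clock: 33.1
eef_pos: [476.4, -35.0, 71.4]
tcp_rot: [-3.14, 0.002, 0.07]
contact_force: [-0.2, 0.2, -2.5]
opening: 0.321
```

```bash
python3 -c "
from h import *
go(523.6,258.3,100,.021,10)
i=r.grab_frame('scene');crop('t',i,160,80,160,170,4.2,'d5.png')"
```

```text
now [476.4 -35.   71.4] [-3.14e+00  2.00e-03  7.00e-02] t 33.1 F [-0.2  0.2 -2.5] op 0.321
shift cm [  6.75 -28.93  -2.84] | per row [ 0.675 -2.893 -0.284] turn [-0.001  0.002  0.049]
shift in target frame [  5.34 -29.22  -2.86] per row [ 0.534 -2.922 -0.286]
```

View pics/d5.png

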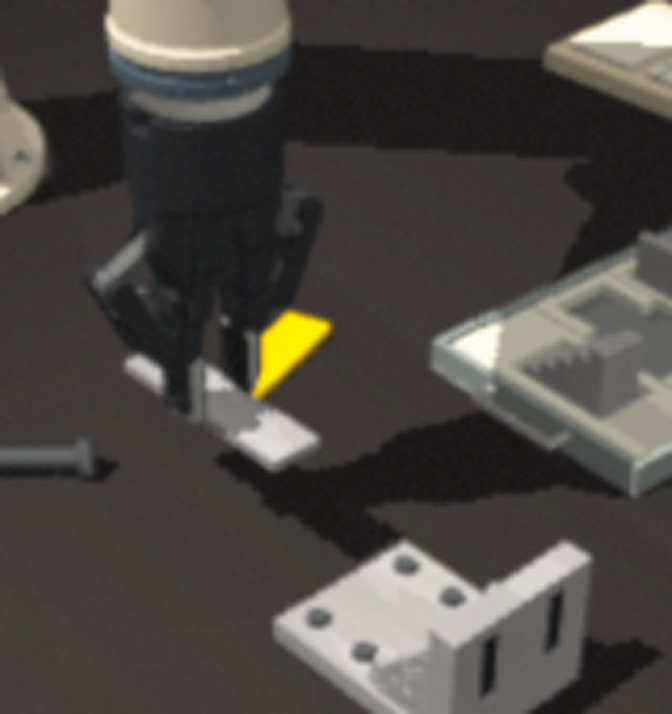

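>>> jog_arm(increments="0 0 -1.5 0 0 0.049 -1;0 -1.5 -1.5 0 0 0 -1;0.5 -2.9 0 0 0 0 -1;0.5 -2.9 0 0 0 0 -1;0.5 -2.9 0 0 0 0 -1;0.5 -2.9 0 0 0 0 -1;0.5 -2.9 0 0 0 0 -1;0.5 -2.9 0 0 0 0 -1")

```text
clock: 33.95
eef_pos: [502.4, 155.5, 100.8]
tcp_rot: [-3.141, 0.003, 0.021]
contact_force: [0.6, 0.4, -2.2]
opening: 0.318
```

>>> jog_arm(increments="0.5 -2.9 0 0 0 0 -1;0.5 -2.9 0 0 0 0 -1;0.5 -2.9 0 0 0 0 -1;0.4 -1.5 0 0 0 0 -1;0 0 0.5 0 0 0 -1;0 0 0 0 0 0 -1;0 0 0 0 0 0 -1;0 0 0 0 0 0 -1")

```text
clock: 34.75
eef_pos: [519.8, 255.8, 97.0]
tcp_rot: [-3.141, 0.002, 0.02]
contact_force: [0.1, 0.2, -1.3]
opening: 0.324
```

```bash
python3 -c "
from h import *
go(519.4,258.3,20,.021,1)
i=r.grab_frame('scene');crop('t',i,240,60,150,150,5,'d6.png')
i=r.grab_frame('top');crop('t',i,80,140,150,120,5,'d6t.png')"
```

```text
now [519.8 255.8  97. ] [-3.141e+00  2.000e-03  2.000e-02] t 34.75 F [ 0.1  0.2 -1.3] op 0.324
shift cm [-0.02 -0.25  7.7 ] | per row [-0.024 -0.252  7.698] turn [-0.     0.002 -0.001]
shift in target frame [-0.04 -0.26  7.7 ] per row [-0.037 -0.256  7.698]
```

View pics/d6.png

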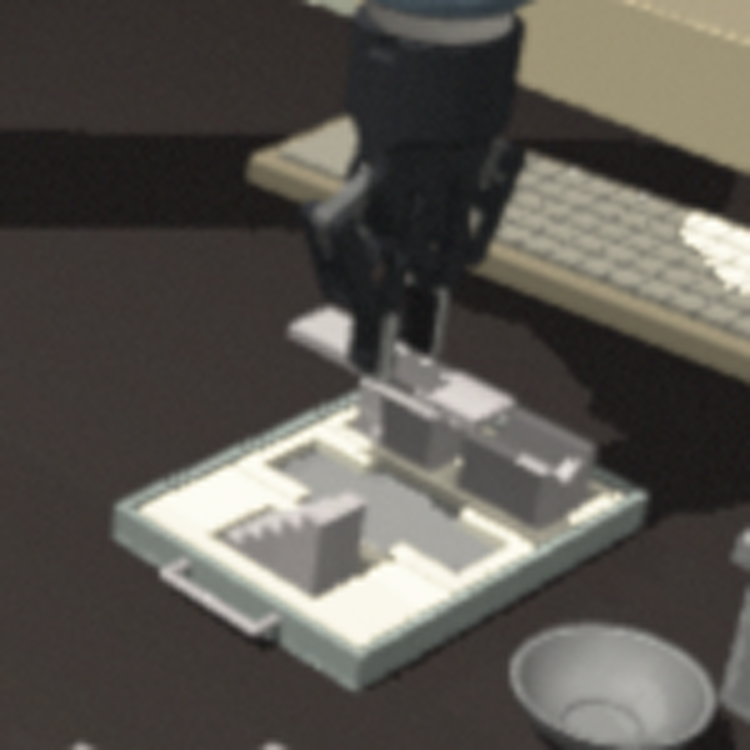

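View pics/d6t.png

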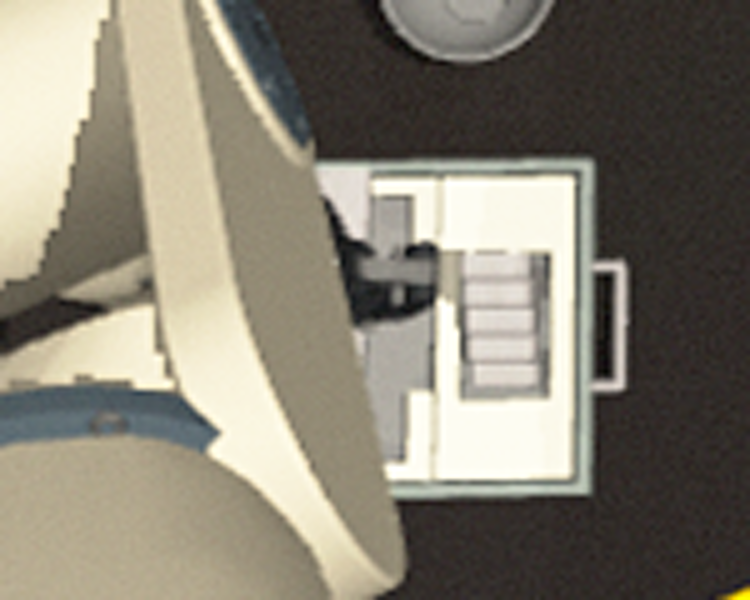

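```bash
python3 -c "
from h import *
px=lambda u,v:(240+u/5-.5,60+v/5-.5)
print(ray('scene',[px(514,401),px(470,423),px(289,327),px(333,308)],101).round(1))
# where plate should be now
print(proj('scene',[[519.8+4.2+60,255.8+1+15,101],[584,255.8+1-15,101],[464,255-15,101],[464,255+15,101]]).round(1),px(514,401),px(470,423),px(289,327),px(333,308))"
```

```text
[[583.6 268.7 101. ]
 [584.3 236.6 101. ]
 [466.  236.7 101. ]
 [465.2 268.9 101. ]]
[[343.3 139.4]
 [334.9 143.3]
 [297.7 124.2]
 [306.1 120.8]] (342.3, 139.7) (333.5, 144.1) (297.3, 124.9) (306.1, 121.1)
```

>>> jog_arm(increments="-0.05 -0.26 1 0 0 0 -1;0 0 2 0 0 0 -1;0 0 1.5 0 0 0 -1;0 0 1 0 0 0 -1;0 0 0.7 0 0 0 -1;0 0 0 0 0 0 -1;0 0 0 0 0 0 -1;0 0 0 0 0 0 -1")

```text
clock: 35.65
eef_pos: [520.0, 259.8, 35.8]
tcp_rot: [-3.14, 0.0, 0.021]
contact_force: [-0.0, -0.6, -1.0]
opening: 0.318
```

```bash
python3 -c "
from h import *
go(519.2,258.3,14,.021,1)
i=r.grab_frame('scene');crop('t',i,240,60,150,150,5,'d7.png')"
```

```text
now [520.  259.8  35.8] [-3.14   0.     0.021] t 35.65 F [-0.  -0.6 -1. ] op 0.318
shift cm [-0.08  0.15  2.17] | per row [-0.078  0.148  2.175] turn [-0.001  0.    -0.   ]
shift in target frame [-0.08  0.14  2.18] per row [-0.078  0.145  2.175]
```

View pics/d7.png

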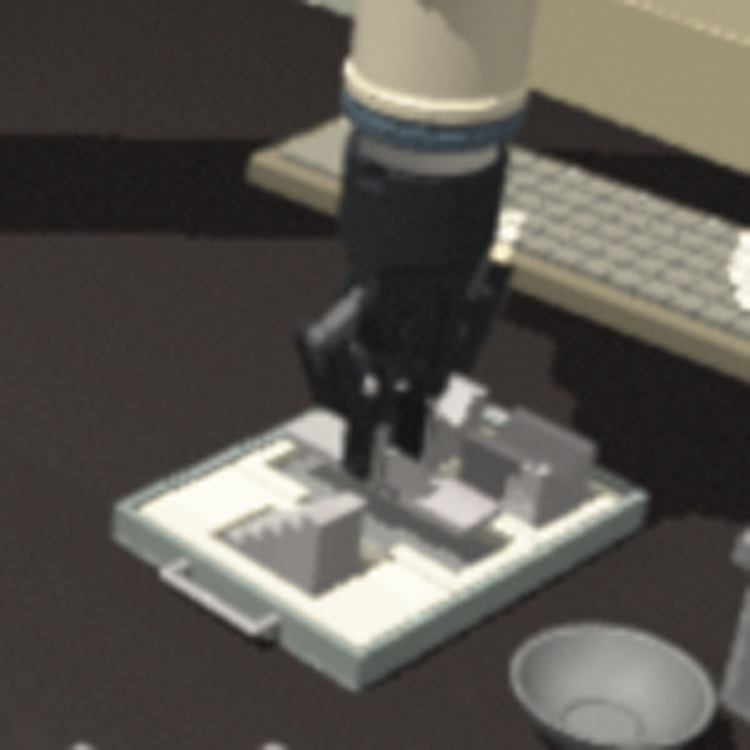

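>>> jog_arm(increments="-0.08 0.15 0.5 0 0 0 -1;0 0 0.6 0 0 0 -1;0 0 0.5 0 0 0 -1;0 0 0.4 0 0 0 -1;0 0 0.15 0 0 0 -1;0 0 0 0 0 0 -1;0 0 0 0 0 0 -1;0 0 0 0 0 0 -1")

```text
clock: 36.5
eef_pos: [518.8, 258.1, 13.8]
tcp_rot: [-3.141, 0.001, 0.021]
contact_force: [-0.4, 0.2, -1.7]
opening: 0.319
```

```bash
python3 -c "
from h import *
go(519.2,258.3,12.2,.021,1)
i=r.grab_frame('scene');crop('t',i,240,60,150,150,5,'d8.png')"
```

```text
now [518.8 258.1  13.8] [-3.141e+00  1.000e-03  2.100e-02] t 36.5 F [-0.4  0.2 -1.7] op 0.319
shift cm [ 0.04 -0.02  0.16] | per row [ 0.037 -0.02   0.164] turn [-0.001  0.001 -0.   ]
shift in target frame [ 0.04 -0.02  0.16] per row [ 0.036 -0.02   0.164]
```

View pics/d8.png

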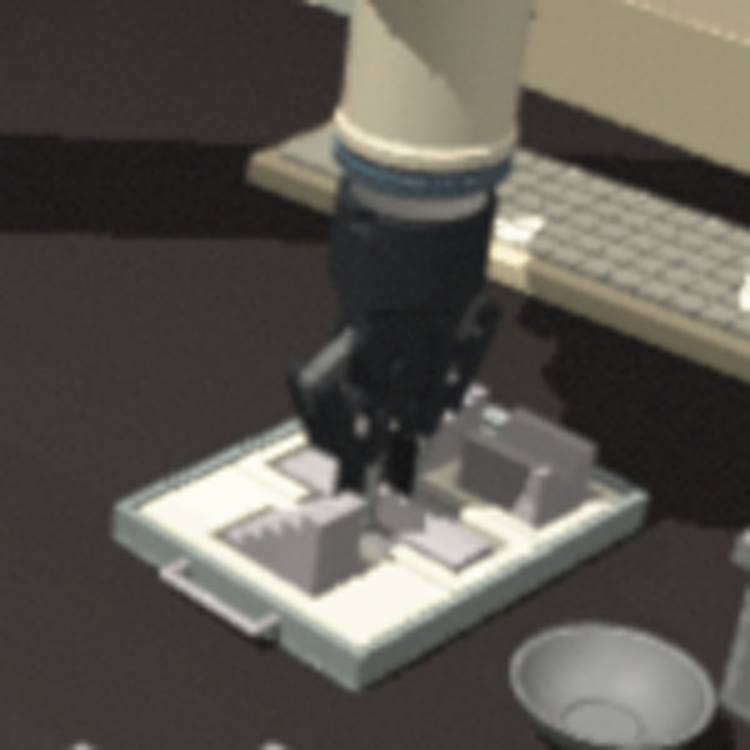

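>>> jog_arm(increments="0 0 0.08 0 0 0 -1;0 0 0.06 0 0 0 -1;0 0 0 0 0 0 -1;0 0 0 0 0 0 -1;0 0 0 0 0 0 -1;0 0 0 0 0 0 -0.26;0 0 0 0 0 0 -0.24;0 0 0 0 0 0 -0.24")

```text
clock: 37.35
eef_pos: [518.8, 258.1, 12.4]
tcp_rot: [-3.141, 0.001, 0.021]
contact_force: [0.5, -1.0, 0.2]
opening: 0.383
```

>>> jog_arm(increments="0 0 -0.2 0 0 0 -0.24;0 0 -0.6 0 0 0 -0.24;0 0 -1.2 0 0 0 -0.2;0 0 -2 0 0 0 -0.2;0 0 -3 0 0 0 -0.2;0 0 -3 0 0 0 0;0 0 -3 0 0 0 0;0 0 0 0 0 0 0")

```text
clock: 38.15
eef_pos: [521.4, 259.2, 147.5]
tcp_rot: [-3.137, -0.006, 0.021]
contact_force: [0.2, -0.2, 0.7]
opening: 0.5
```

```bash
python3 -c "
from h import *
i=r.grab_frame('scene');crop('t',i,240,60,150,150,5,'d9.png')"
```

```text
(no output)
```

View pics/d9.png

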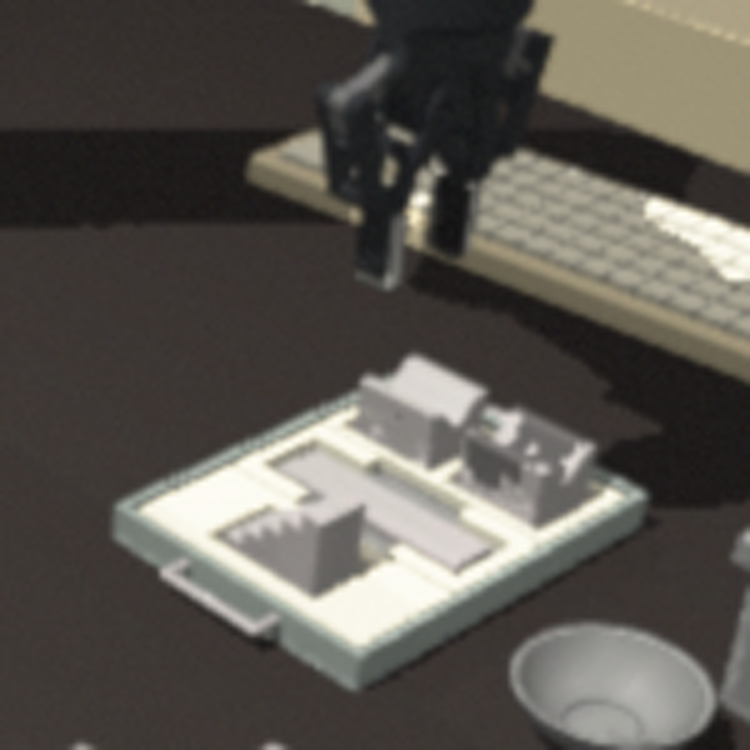

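All four parts appear to be in the tray. I'll move the arm clear for a final top view.

>>> jog_arm(increments="0 3 -1 0 0 0 0;0 4 0 0 0 0 0;0 4 0 0 0 0 0;0 4 0 0 0 0 0;0 4 0 0 0 0 0;-1 4 0 0 0 0 0;-2 4 0 0 0 0 0;-2 4 0 0 0 0 0")

```text
clock: 39.0
eef_pos: [473.9, -54.4, 151.4]
tcp_rot: [-3.141, 0.002, 0.021]
contact_force: [-0.2, -0.6, -0.7]
opening: 0.502
```

>>> jog_arm(increments="-2 4 0 0 0 0 0;-2 4 0 0 0 0 0;-2 4 0 0 0 0 0;-1 4 0 0 0 0 0;0 4 0 0 0 0 0;0 2 0 0 0 0 0;0 0 0 0 0 0 0;0 0 0 0 0 0 0")

```text
clock: 39.8
eef_pos: [409.1, -274.0, 151.3]
tcp_rot: [-3.139, 0.002, 0.02]
contact_force: [-0.0, 0.1, -0.2]
opening: 0.503
```

```bash
python3 -c "
from h import *
print(r.sense()['clock'])
i=r.grab_frame('top');cv2.imwrite('pics/f_top.png',i[:,:,::-1]);crop('t',i,95,160,210,100,3.8,'f1.png');crop('t',i,95,160,120,90,6,'f2.png')
j=r.grab_frame('scene');crop('t',j,60,110,330,220,2.4,'f3.png')
print(proj('top',[[560,327,46],[486,325.5,46],[525,190.3,30],[523.6,258.3,16]]).round(1))"
```

```text
39.8
[[122.4 188. ]
 [120.9 218.7]
 [179.8 203.9]
 [153.1 205. ]]
```

View pics/f1.png

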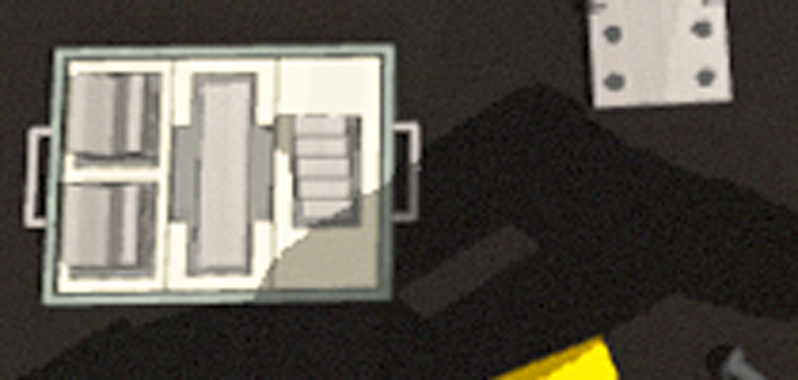

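View pics/f2.png

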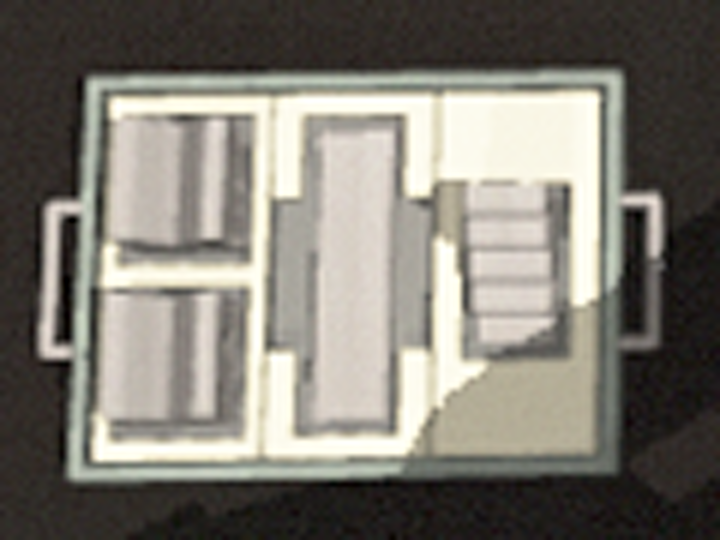

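View pics/f3.png

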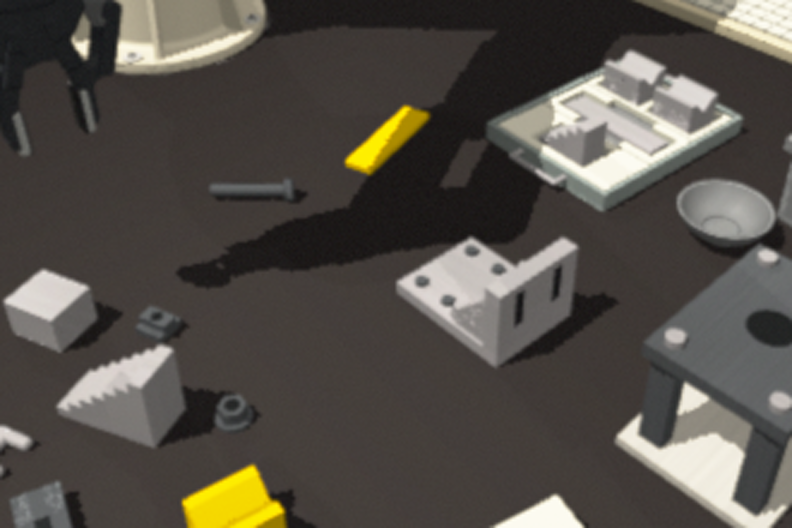

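```bash
python3 -c "
from h import *
a=cv2.imread('pics/top0.png');b=cv2.imread('pics/f_top.png')
s=4;c=lambda i:cv2.resize(i[120:240,235:305],None,fx=s,fy=s,interpolation=cv2.INTER_CUBIC)
cv2.imwrite('pics/cmp.png',np.hstack([c(a),c(b)]))"
```

```text
(no output)
```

View pics/cmp.png

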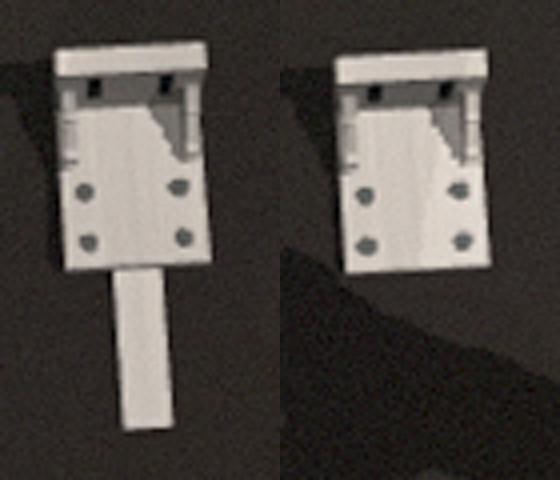

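```bash
python3 -c "
from rig import r
print(r.sense()['clock'],r.sense()['contact_force']);print(r.sign_off())"
```

```text
39.9 [-0.36768552  0.47685568  0.18273255]
the job is handed in; nothing more can be done
None
```

I put the clamping kit back in its tray and handed the job in at about 40 s; `sign_off` gives no verdict.

- **Kit parts:** Each V-block is in its own pocket of the paired nest, and the small step block is in the short nest. The packing plate was drawn straight out along the bench (about 5 N of pull) and laid flat in the long nest.
- **Tray check:** In the last top view, every part I checked is about 3 mm or less from its pocket centre by pixel estimate. All parts look upright and seated.
- **Angle plate:** It looks flat. Its front edge shifted about 2 mm in the before-and-after top views, against the 15 mm allowed. I judged "flat" by eye from both views and did not measure the angle.
- **Look-alikes:** The plain block and the large step block were never handled and look unchanged in the last scene view. I did not re-measure their positions.
- **Disagreement:** Just before placing, the scene camera put the packing plate about 3 mm to the side of where the gripper pose did. I trusted the gripper pose, and the final view shows the plate near the middle of its pocket.

The arm was clear of everything at hand-in.

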